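Fit a spacer collar and hold the spread snap ring at the axle groove

TASK

Put the steel spacer collar over the upright stub axle so that it sits flat on the axle's shoulder, and let go of it. Then take the snap-ring pliers by their two handles, squeeze them fully so that the ring on their tips is spread, bring the spread ring over the tip of the axle and lower it, without letting it close or forcing it, until it surrounds the axle level with the groove. Finish while still holding the pliers squeezed there: the ring level, spread, at groove height and touching neither axle nor collar; leave the other things on the bench where they are.

Things in the scene. Friction and masses are not known exactly. Their poses are not given: they have to be found in the camera images.
- collar_centre (a point): centre (half-way up) of the loose plain steel spacer collar: outside diameter 46 mm, bore 26 mm, height 20 mm, z along the bore; it starts lying flat on the worktop with its bore upright
- collar: the same collar; origin at the centre of its underside
- axle_seat (a point): centre of the shoulder of the fixed upright stub axle, where the collar belongs, 30 mm above the worktop; z up. The shoulder is 36 mm in diameter; the stub above it is 22 mm in diameter and rises 42 mm above the shoulder, with a tip chamfered 5 mm high to 14 mm diameter
- axle_groove (a point): point on the axle's axis at mid-height of the ring groove, 56 mm above the worktop, 16 mm below the tip and 6 mm above the top of the seated collar; z up. The groove is a darker band 6 mm high, 19 mm in diameter
- axle: the whole fixed axle with its round dark flange (72 mm diameter, 10 mm high, four screw heads); origin at the centre of its underside
- handles (a point): point midway between the pliers' handles, at their mid-height, where to grip. x: from handles to ring, z: up, y: squeeze direction. Handles: black bars 75 mm long, 12 wide, 14 high, flat upright outer faces; here 57 mm over both when released, 34 mm (parallel) when fully squeezed. Starts 43 mm above the worktop; below are only the rest's 6 mm base plate and air, nothing beside
- ring (a point): middle of the space inside the spread snap ring, at wire height; fixed to the pliers' pivot, 133 mm from point handles along its x and 27 mm lower. Fully squeezed, a 28 mm round shaft just fits here: put this point on the axle's axis. Ring: 4 mm steel wire, 21 mm inside when released (too small for the axle), open towards the handles; jaws run 23 mm above it
- pliers_left (a joint): angle of one pliers lever, rad: 0 released (ring closed), 0.175 fully squeezed (ring fully spread, at its stop); the other lever follows. A spring opens the handles; squeezing fully takes about 6 N on each handle, 30 N holds them firmly at the stop
- pliers: the whole snap-ring pliers with the ring on their bent-down tips, 0.15 kg, 205 mm long; origin on the pivot at the underside of the levers; x towards the ring, z up
- pliers_rest: fixed aluminium rest on which the pliers start, carrying them 36 mm above the worktop under the pivot and under the handles' ends; origin on the worktop below the pivot. The clamp of the rod stand juts out towards the robot over the ring end of the rest, about 0.48 m up: keep the wrist on the handle side of it
- wash_bottle: bystander: white squeeze bottle, 199 mm high; origin at the centre of its underside
- beaker: bystander: small clear beaker, 65 mm high; origin at the centre of its underside
- screwdriver: bystander: screwdriver lying, 194 mm long; origin at the centre of its underside
- ferrule: bystander: flat solid disc without a bore, 52 mm diameter, 6 mm thick (not the collar); origin at the centre of its underside
- hex_key: bystander: L-shaped hex key, 81x58 mm, lying; origin at the centre of its underside
- forceps: bystander: forceps lying, 117 mm long; origin at the centre of its underside
- steel_bowl: bystander: small steel bowl, 95 mm diameter, 39 mm high; origin at the centre of its underside
Mind the look-alikes: they are no part of the job. Leave any orange or yellow look-alike of the axle alone.

How it is judged:
By the outcome, as a careful person would: the job done as asked, in the order asked, and still so for the second after the job is handed in, while the arm keeps its last pose, push and grip.
It also fails if it takes over 64 s, if anything falls off the work surface, if the arm or the gripper's body presses on something with over 40 N, if the wrist force passes 120 N, or if a joint passes its speed limit or range.

ROBOT

A 7-joint arm with a two-finger parallel gripper is mounted at the origin on a cart in front of the work surface, level with it; the furniture and walls round the work are solid. World frame = base frame: x ahead of the robot, y to its left, z up, the work surface at z = 0. Lengths are in m, angles in rad, forces in N, time in s.
With the tool pointing down it reaches from about 0.425 to 0.925 m from the base axis. Payload 6.8 kg.
Tool frame: the origin (TCP) lies midway between the tips of the shut fingers; the grasp point (between the pads) lies 19 mm behind it; z points along the fingers, x is the direction in which the jaws open and shut, and the axes are right-handed (so a half turn about z gives the same grasp; the last joint's range is limited). The gripper opens to 88 mm and grips with 3 to 60 N. Pads are 20 mm wide; open, the fingers measure 115 mm over their backs; the gripper's body (75 mm by 178 mm) begins 61 mm behind the grasp point.
Start: joints at [-1.394, 0.477, 0.022, 1.555, -0.011, 1.109, -0.083], TCP at [0.19, 0.648, 0.223] pointing down, gripper open.
Joint ranges: [-2.96, 2.96], [-0.34, 2.1], [-1.41, 1.46], [0.24, 2.44], [-1.37, 4.51], [0.17, 1.92], [-2.96, 2.96]. Speed limits (rad/s): [2.39, 2.39, 3.14, 3.14, 3.14, 3.14, 3.14].

INTERFACE

Orientations are given as a unit quaternion [x, y, z, w].
In Python, from bench import r, camera, calibration, job gives the robot as it stands. The module is installed in compiled form; this text tells all that it offers.
- The arm moves only by the tool arm_command, never from a script. Its argument "plan" is a list of rows, each an object of numbers: "x", "y", "z": the shift along the tool's x, y, z in mm; "wx", "wy", "wz": the turn, a rotation vector about the tool's x, y, z in rad; "hand": the opening, from 0 (shut) to 1 (fully open). A call has 1 to 12 rows; each row shifts and turns the commanded pose from where the row before left it, along the tool's axes as they then stand; what a row does not reach is not made up. A row lasts 1/10 s, in which the tool goes at most 50 mm and 8.59 degrees, less where a joint would pass 70% of its speed; a pose out of reach is approached as far as the arm can. A call is refused whole if a number of a shift passes 50 or a number of a turn 0.15, either way. A call with a gripper value outside its range is refused whole. The fingers move at their own pace and stop on an object; the grip force is fixed at half the most. Time passes only in rows, so rows that do not move let the fingers close. It gives the time, the measured TCP pose, the force and the opening at its end, in the units of the state.
- r.get_state(): the state, without advancing time (a new reading comes with each control period).
- camera(name): name is "scene" or "top" or "wrist"; returns (picture, depth): 384x512x3 uint8, red, green, blue; 384x512 float32, m along the optical axis (not along the pixel's ray), 0 where there is no reading.
- calibration(name): a dict with "intrinsics" (3x3 intrinsics, pixels), "R" (3x3) and "t" (3): a world point X has camera coordinates R X + t. Camera axes: x right, y down, z forward; pixel columns grow to the right and rows downward; lengths in m; the calibration is good to about 2 mm. A picture is of the moment at which its call begins: read the wrist's pose just before it. calibration takes no time and is no camera call; for the wrist camera it gives the pose at the moment of the call.
- job.sign_off(): hands the job in, once; it reports no verdict.
The state is a dict: "time": time; "joint_positions": joint angles; "dq": joint speeds; "joint_efforts": joint torques, N m; "tcp_pos": TCP position; "tcp_rot": TCP orientation; "contact_force": force on the tool from outside, world axes, zero at the start; "wrist_torque": the same for the moment, N m; "width": finger opening in m.
Only numpy, scipy, OpenCV 4.12 (cv2) and the standard library are available. Lean on these libraries where they do the work, as an engineer would, in place of code of your own. Each camera call takes 0.05 s, during which the arm holds its last target.

## Working session

There is one attempt and no reset: what is moved stays moved. The work goes in short steps, Python scripts to look and compute and a tool call to move; the robot and the scene stay as the last step left them, time stands still between calls to the robot, and variables do not carry over. Pictures are saved under pics/ and viewed, and the job is handed in when it is done.

Besides the shell and the picture viewer there is one more tool, called as name([rows], argument=value, ...), one row to a line, values as JSON. arm_command: Moves the arm, as the interface text tells. Its arguments: {"type":"object","properties":{"plan":{"type":"array"}},"required":["plan"]}

```bash
mkdir -p pics; ls; python3 - <<'E'
from bench import r,camera,calibration,job
import cv2,numpy as np
s=r.get_state()
print({k:np.round(v,4).tolist() for k,v in s.items()})
for n in ("scene","top","wrist"):
    c=calibration(n); p,d=camera(n)
    np.savez(f"pics/{n}0.npz",p=p,d=d,K=c["intrinsics"],R=c["R"],t=c["t"])
    cv2.imwrite(f"pics/{n}0.png",cv2.cvtColor(p,cv2.COLOR_RGB2BGR))
    print(n,np.round(c["intrinsics"],1).tolist(),np.round(c["R"],3).tolist(),np.round(-np.array(c["R"]).T@np.array(c["t"]),3))
E
```

```text
pics
{'time': 0.0, 'joint_positions': [-1.3941, 0.4778, 0.0223, 1.5565, -0.0115, 1.1093, -0.0831], 'dq': [0.0004, -0.0007, 0.0004, -0.0001, 0.0006, -0.0003, 0.0003], 'joint_efforts': [-0.0002, -58.2846, 1.5348, -27.26, -0.0542, 0.0171, 0.0002], 'tcp_pos': [0.1895, 0.6472, 0.2217], 'tcp_rot': [0.8003, 0.5996, -0.0007, 0.0006], 'contact_force': [0.7218, 0.6721, -0.2141], 'wrist_torque': [0.0531, -0.0061, 0.0371], 'width': 0.0879}
scene [[399.5, 0.0, 260.9], [0.0, 399.5, 189.6], [0.0, 0.0, 1.0]] [[0.663, -0.749, -0.007], [-0.499, -0.435, -0.75], [0.558, 0.5, -0.662]] [-0.055 -0.679  0.83 ]
top [[375.5, 0.0, 259.8], [0.0, 375.5, 185.8], [0.0, 0.0, 1.0]] [[0.173, -0.985, 0.001], [-0.963, -0.169, -0.208], [0.205, 0.035, -0.978]] [ 0.379 -0.133  1.075]
wrist [[304.0, 0.0, 260.5], [0.0, 304.0, 191.4], [0.0, 0.0, 1.0]] [[0.281, 0.96, -0.002], [0.926, -0.271, 0.261], [0.25, -0.075, -0.965]] [0.121 0.668 0.384]
```

View pics/scene0.png

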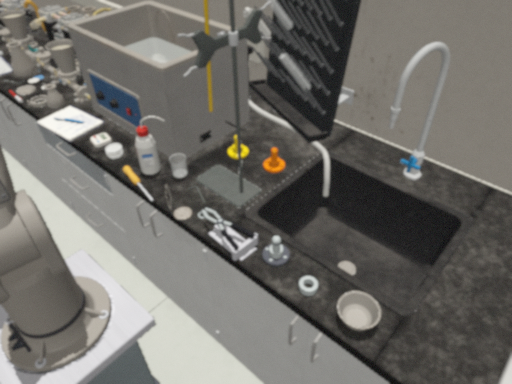

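View pics/top0.png

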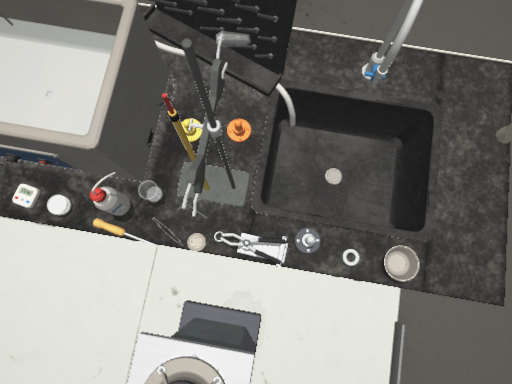

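View pics/wrist0.png

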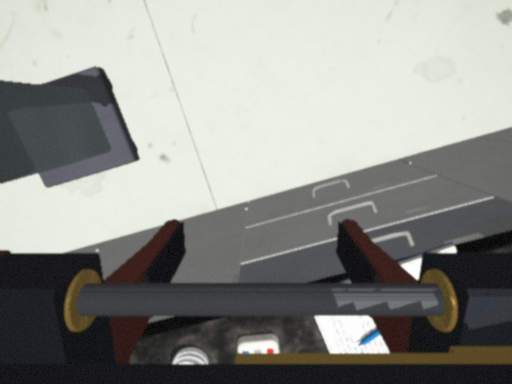

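```bash
python3 - <<'E'
import cv2,numpy as np
a=cv2.imread("pics/top0.png")[205:290,140:430]
cv2.imwrite("pics/z1.png",cv2.resize(a,None,fx=2.7,fy=2.7,interpolation=cv2.INTER_CUBIC)+20)
a=cv2.imread("pics/scene0.png")[180:340,150:400]
cv2.imwrite("pics/z2.png",cv2.resize(a,None,fx=3.2,fy=3.2,interpolation=cv2.INTER_CUBIC)+20)
E
```

```text
(no output)
```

View pics/z1.png

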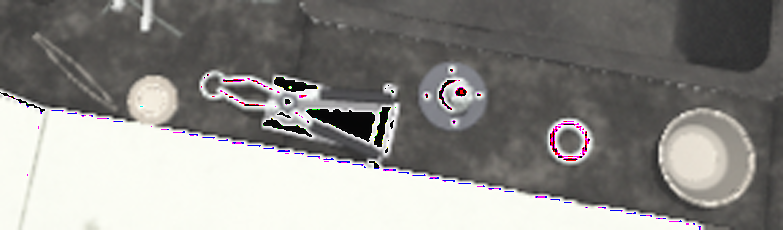

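View pics/z2.png

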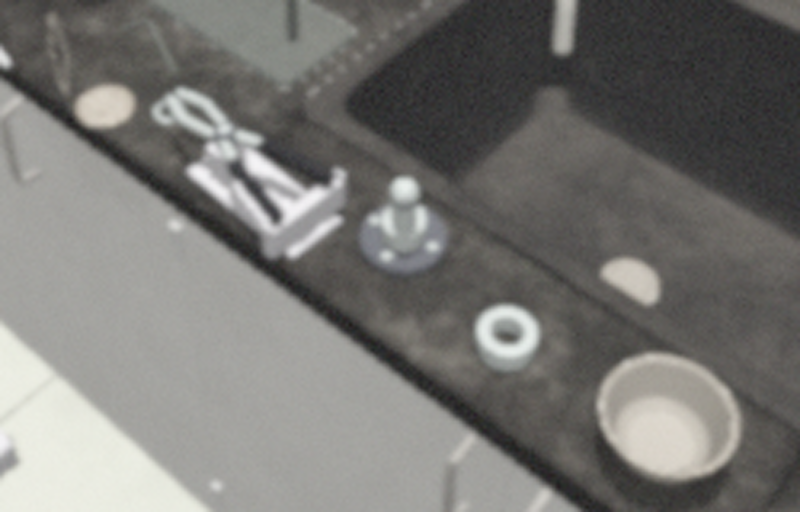

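```bash
cat > h.py <<'E'
import numpy as np,cv2
def ld(f):
    z=np.load(f); return {k:z[k] for k in z}
def ray(c,u,v):
    d=c["R"].T@np.linalg.inv(c["K"])@np.array([u,v,1.]); o=-c["R"].T@c["t"]; return o,d
def onz(c,u,v,z):
    o,d=ray(c,u,v); return o+d*(z-o[2])/d[2]
def tri(l):
    A=np.zeros((3,3));b=np.zeros(3)
    for c,u,v in l:
        o,d=ray(c,u,v);d=d/np.linalg.norm(d);P=np.eye(3)-np.outer(d,d);A+=P;b+=P@o
    x=np.linalg.solve(A,b)
    e=[np.linalg.norm((np.eye(3)-np.outer(d/np.linalg.norm(d),d/np.linalg.norm(d)))@(x-o)) for o,d in (ray(*q) for q in l)]
    return x,e
def cloud(c):
    d=c["d"];v,u=np.mgrid[:384,:512];K=c["K"]
    X=np.stack([(u-K[0,2])/K[0,0]*d,(v-K[1,2])/K[1,1]*d,d],-1)
    W=(X-c["t"])@c["R"]; W[d==0]=np.nan; return W
E
python3 - <<'E'
from h import *
for n in("top","scene"):
    c=ld(f"pics/{n}0.npz");W=cloud(c)
    # rough locations
    pts={"top":dict(collar=(351,257),axletip=(308,239),ringc=(219,240),bench=(330,265)),"scene":dict(collar=(308,285),axletip=(276,240),bench=(285,290))}[n]
    for k,(u,v) in pts.items(): 
        print(n,k,np.round(W[v-2:v+3,u-2:u+3].reshape(-1,3)[[0,6,12,18,24]],3).tolist(), onz(c,u,v,0.02).round(3))
# depth-based masks in top
c=ld("pics/top0.npz");W=cloud(c)
for n in("top","scene"):
    c=ld(f"pics/{n}0.npz");W=cloud(c)
    hm=np.nan_to_num(W[...,2])
    g=np.clip(hm*255/0.1,0,255).astype(np.uint8)
    box=(205,290,140,430) if n=="top" else (180,340,150,400)
    cv2.imwrite(f"pics/h_{n}.png",cv2.resize(cv2.applyColorMap(g[box[0]:box[1],box[2]:box[3]],cv2.COLORMAP_JET),None,fx=2.7,fy=2.7,interpolation=cv2.INTER_NEAREST))
E
```

```text
top collar [[0.452, -0.377, -0.001], [0.45, -0.38, -0.001], [0.448, -0.384, -0.005], [0.445, -0.386, 0.001], [0.443, -0.389, 0.002]] [ 0.446 -0.378  0.02 ]
top axletip [[0.474, -0.243, 0.066], [0.472, -0.245, 0.069], [0.47, -0.248, 0.07], [0.467, -0.251, 0.074], [0.465, -0.254, 0.072]] [ 0.474 -0.254  0.02 ]
top ringc [[0.434, -0.001, -0.003], [0.432, -0.005, 0.002], [0.429, -0.01, 0.021], [0.427, -0.011, 0.002], [0.425, -0.015, 0.0]] [ 0.429 -0.01   0.02 ]
top bench [[0.42, -0.322, -0.003], [0.418, -0.325, -0.002], [0.415, -0.327, 0.002], [0.413, -0.332, -0.005], [0.411, -0.334, -0.001]] [ 0.415 -0.324  0.02 ]
scene collar [[0.457, -0.367, -0.001], [0.456, -0.371, -0.001], [0.455, -0.375, -0.0], [0.453, -0.379, 0.002], [0.454, -0.382, -0.001]] [ 0.443 -0.382  0.02 ]
scene axletip [[0.467, -0.254, 0.074], [0.467, -0.257, 0.072], [0.467, -0.26, 0.071], [0.468, -0.263, 0.068], [0.47, -0.265, 0.065]] [ 0.502 -0.232  0.02 ]
scene bench [[0.409, -0.333, -0.002], [0.408, -0.337, -0.002], [0.407, -0.341, -0.001], [0.405, -0.346, 0.001], [0.405, -0.349, -0.0]] [ 0.395 -0.35   0.02 ]
```

View pics/h_top.png

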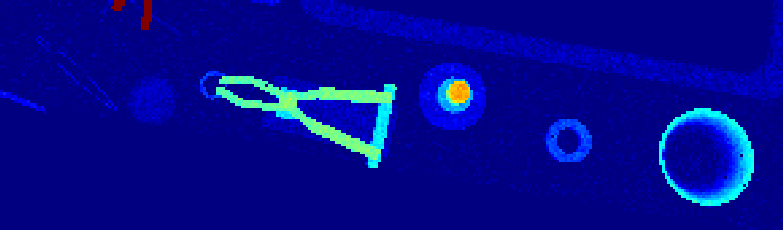

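View pics/h_scene.png

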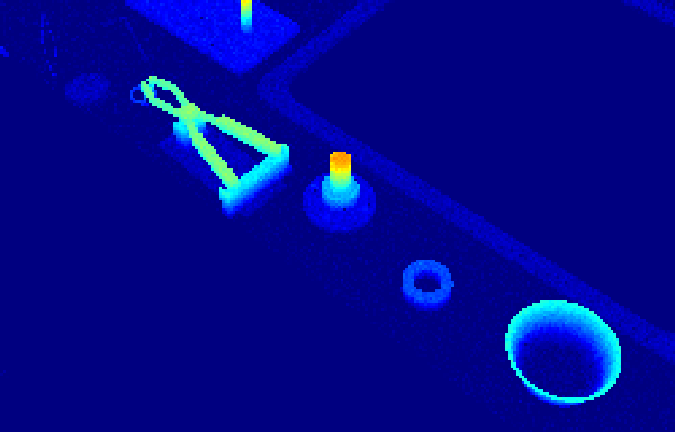

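```bash
python3 - <<'E'
from h import *
def circ(P):
    A=np.c_[2*P,np.ones(len(P))];x=np.linalg.lstsq(A,(P**2).sum(1),rcond=None)[0];return x[:2].round(4),round(float(np.sqrt(x[2]+x[0]**2+x[1]**2)),4)
def sel(W,c,rad,lo,hi):
    P=W.reshape(-1,3);P=P[~np.isnan(P[:,0])]
    return P[(np.hypot(P[:,0]-c[0],P[:,1]-c[1])<rad)&(P[:,2]>lo)&(P[:,2]<hi)]
for n in("top","scene"):
    c=ld(f"pics/{n}0.npz");W=cloud(c)
    P=sel(W,(.448,-.375),.04,.012,.03);print(n,"collar",len(P),P.mean(0).round(4),np.median(P[:,2]).round(4))
    m=((W[...,2]>.012)&(np.hypot(W[...,0]-.448,W[...,1]+.375)<.04)).astype(np.uint8)
    for mode in(0,):
        cs,_=cv2.findContours(m,cv2.RETR_CCOMP,cv2.CHAIN_APPROX_NONE);
        for q in cs:
            if len(q)>6:
                e=cv2.fitEllipse(q);print(" ell",np.round(e[0],2),np.round(e[1],2),onz(c,*e[0],.02).round(4))
    P=sel(W,(.468,-.252),.03,.067,.08);print(n,"tip",len(P),P.mean(0).round(4),((P.max(0)+P.min(0))/2).round(4))
    P=sel(W,(.468,-.252),.03,.033,.066);print(n,"stub side",len(P),circ(P[:,:2]) if len(P)>5 else 0)
    P=sel(W,(.468,-.252),.025,.024,.034);print(n,"shoulder",len(P),P.mean(0).round(4),circ(P[:,:2]))
    m=((W[...,2]>.005)&(np.hypot(W[...,0]-.468,W[...,1]+.252)<.05)).astype(np.uint8)
    P=sel(W,(.468,-.252),.05,.007,.013);x=P[:,:2];print(n,"flange",len(P),((x.max(0)+x.min(0))/2).round(4),(x.max(0)-x.min(0)).round(4))
E
```

```text
top collar 155 [ 0.4467 -0.3759  0.0188] 0.0187
 ell [349.97 256.58] [15.48 16.33] [ 0.4467 -0.3754  0.02  ]
 ell [349.88 256.54] [ 9.64 10.62] [ 0.4467 -0.3752  0.02  ]
top tip 43 [ 0.472  -0.2524  0.0705] [ 0.472  -0.2523  0.0711]
top stub side 18 (array([ 0.4687, -0.2496]), 0.0083)
top shoulder 67 [ 0.4701 -0.2508  0.0293] (array([ 0.4726, -0.2534]), 0.0152)
top flange 305 [ 0.4722 -0.2528] [0.0691 0.0699]
scene collar 204 [ 0.4452 -0.3797  0.0188] 0.0193
 ell [307.66 284.11] [16.42 18.41] [ 0.4444 -0.3801  0.02  ]
 ell [307.56 283.94] [ 8.33 11.2 ] [ 0.4446 -0.3796  0.02  ]
scene tip 39 [ 0.4705 -0.2566  0.0709] [ 0.472  -0.2544  0.0708]
scene stub side 69 (array([ 0.4707, -0.256 ]), 0.0086)
scene shoulder 78 [ 0.4666 -0.2586  0.0293] (array([ 0.4714, -0.2551]), 0.0147)
scene flange 273 [ 0.4726 -0.2555] [0.0719 0.0704]
```

```bash
python3 - <<'E'
from h import *
P=[]
for n in("top","scene"):
    c=ld(f"pics/{n}0.npz");P.append(cloud(c).reshape(-1,3))
P=np.concatenate(P);P=P[~np.isnan(P[:,0])]
for lo,hi in((.12,.25),(.25,.4),(.4,.55),(.55,.8)):
    Q=P[(P[:,2]>lo)&(P[:,2]<hi)&(P[:,0]<.75)&(P[:,0]>.2)]
    b={}
    for q in Q: 
        k=round(q[1]*20)/20; b.setdefault(k,[]).append(q[0])
    print(lo,hi,{k:(len(v),round(float(np.percentile(v,2)),2)) for k,v in sorted(b.items()) if len(v)>3})
E
```

```text
0.12 0.25 {-0.8: (257, 0.42), -0.05: (51, 0.58), 0.0: (156, 0.58), 0.25: (3750, 0.52), 0.3: (1119, 0.46), 0.35: (1531, 0.55), 0.4: (1681, 0.55), 0.45: (1665, 0.55), 0.5: (1575, 0.55), 0.55: (1366, 0.53), 0.6: (322, 0.55), 0.65: (261, 0.53), 0.7: (204, 0.55), 0.75: (233, 0.55), 0.9: (141, 0.56), 0.95: (358, 0.54), 1.0: (196, 0.54), 1.2: (21, 0.57), 1.25: (4, 0.59), 1.3: (18, 0.52), 1.35: (109, 0.51), 1.4: (49, 0.54), 1.45: (376, 0.57), 1.5: (119, 0.57), 1.55: (74, 0.6), 1.6: (4, 0.72), 1.7: (6, 0.73), 1.75: (49, 0.73), 1.8: (70, 0.68), 1.85: (59, 0.69), 1.95: (4, 0.74), 2.0: (7, 0.74)}
0.25 0.4 {-0.05: (61, 0.58), 0.0: (446, 0.51), 0.25: (4471, 0.55), 0.3: (770, 0.55), 0.35: (751, 0.55), 0.4: (741, 0.55), 0.45: (470, 0.55), 0.5: (280, 0.55), 0.55: (239, 0.55), 0.6: (230, 0.55), 0.65: (222, 0.55), 0.7: (204, 0.55), 0.75: (1126, 0.55), 0.8: (5, 0.57)}
0.4 0.55 {-0.05: (238, 0.58), 0.0: (3933, 0.45)}
0.55 0.8 {-0.05: (95, 0.58), 0.0: (1160, 0.53)}
```

```bash
python3 - <<'E'
from h import *
for n in("top","scene"):
    c=ld(f"pics/{n}0.npz");P=cloud(c).reshape(-1,3);P=P[~np.isnan(P[:,0])]
    Q=P[(P[:,2]>.25)&(P[:,2]<1)&(P[:,0]<.62)&(P[:,0]>.2)&(abs(P[:,1])<.15)]
    for x in np.arange(.42,.62,.02):
        q=Q[(Q[:,0]>=x)&(Q[:,0]<x+.02)]
        if len(q)>2: print(n,round(x,2),len(q),"y",q[:,1].min().round(3),q[:,1].max().round(3),"z",np.percentile(q[:,2],[0,5,50,100]).round(3))
    # bowl, bottle
    for nm,cc in(("bowl",(.44,-.5)),("bottle",(.48,.3)),("beaker",(.5,.19))):
        q=P[(np.hypot(P[:,0]-cc[0],P[:,1]-cc[1])<.07)&(P[:,2]>.015)]
        if len(q):print(n,nm,q.min(0).round(3),q.max(0).round(3))
    # pliers
    q=P[(P[:,2]>.03)&(P[:,2]<.07)&(P[:,1]>-.2)&(P[:,1]<.05)&(P[:,0]>.3)&(P[:,0]<.5)]
    for y in np.arange(-.19,.02,.015):
        s=q[(q[:,1]>=y)&(q[:,1]<y+.015)]
        if len(s)>2: print(" pl",round(y,3),len(s),"x",s[:,0].min().round(3),s[:,0].max().round(3),"z",s[:,2].mean().round(3))
E
```

```text
top 0.44 83 y -0.01 -0.004 z [0.441 0.443 0.526 0.533]
top 0.46 94 y -0.013 -0.003 z [0.447 0.449 0.521 0.528]
top 0.48 245 y -0.014 -0.001 z [0.444 0.453 0.511 0.526]
top 0.5 221 y -0.014 0.004 z [0.319 0.337 0.497 0.525]
top 0.52 618 y -0.014 0.006 z [0.381 0.487 0.604 0.701]
top 0.54 129 y -0.014 0.002 z [0.472 0.476 0.494 0.7  ]
top 0.56 188 y -0.028 0.021 z [0.472 0.476 0.494 0.501]
top 0.58 1171 y -0.031 0.022 z [0.25  0.336 0.604 0.731]
top 0.6 27 y -0.014 -0.002 z [0.472 0.475 0.493 0.496]
top bowl [ 0.407 -0.555  0.015] [ 0.501 -0.462  0.044]
top bottle [0.41  0.258 0.015] [0.55  0.343 0.352]
top beaker [0.503 0.18  0.015] [0.555 0.232 0.068]
 pl -0.19 137 x 0.387 0.469 z 0.04
 pl -0.175 54 x 0.396 0.461 z 0.049
 pl -0.16 53 x 0.399 0.459 z 0.049
 pl -0.145 49 x 0.404 0.455 z 0.049
 pl -0.13 53 x 0.407 0.456 z 0.049
 pl -0.115 41 x 0.412 0.45 z 0.047
 pl -0.1 58 x 0.419 0.448 z 0.046
 pl -0.085 47 x 0.42 0.448 z 0.045
 pl -0.07 34 x 0.423 0.451 z 0.046
 pl -0.055 32 x 0.422 0.453 z 0.046
 pl -0.04 36 x 0.423 0.451 z 0.046
 pl -0.025 24 x 0.429 0.449 z 0.045
scene 0.44 47 y -
[... 382 characters left out ...]
6 ]
scene 0.58 600 y -0.033 0.022 z [0.25  0.272 0.444 0.568]
scene 0.6 41 y -0.017 -0.006 z [0.471 0.472 0.486 0.496]
scene bowl [ 0.406 -0.558  0.015] [ 0.5   -0.463  0.043]
scene bottle [0.41  0.258 0.015] [0.55  0.343 0.351]
scene beaker [0.502 0.176 0.015] [0.556 0.238 0.348]
 pl -0.19 154 x 0.385 0.47 z 0.04
 pl -0.175 56 x 0.395 0.459 z 0.048
 pl -0.16 55 x 0.4 0.458 z 0.048
 pl -0.145 57 x 0.403 0.457 z 0.048
 pl -0.13 47 x 0.408 0.455 z 0.047
 pl -0.115 32 x 0.415 0.449 z 0.046
 pl -0.1 62 x 0.419 0.444 z 0.044
 pl -0.085 31 x 0.419 0.445 z 0.044
 pl -0.07 28 x 0.42 0.45 z 0.046
 pl -0.055 28 x 0.42 0.454 z 0.045
 pl -0.04 27 x 0.423 0.452 z 0.046
 pl -0.025 15 x 0.429 0.447 z 0.042
```

arm_command([
  {"x": -30,"y": 10,"hand": 1},
  {"x": -42,"y": 14,"hand": 1},
  {"x": -42,"y": 14,"hand": 1},
  {"x": -42,"y": 14,"hand": 1},
])

```text
schema error: expected keys x, y, z, wx, wy, wz, hand
```

```bash
cat > st.py <<'E'
from bench import r
import numpy as np
s=r.get_state()
x,y,z,w=s["tcp_rot"]
from scipy.spatial.transform import Rotation as Ro
M=Ro.from_quat(s["tcp_rot"]).as_matrix()
print("t",round(s["time"],2),"q",np.round(s["joint_positions"],2).tolist(),"tcp",np.round(s["tcp_pos"],4).tolist(),"x",M[:,0].round(4).tolist(),"z",M[:,2].round(4).tolist(),"F",np.round(s["contact_force"],1).tolist(),"T",np.round(s["wrist_torque"],2).tolist(),"w",round(float(s["width"]),4))
E
python3 st.py
```

```text
t 0.15 q [-1.39, 0.48, 0.02, 1.56, -0.01, 1.11, -0.08] tcp [0.1895, 0.6474, 0.2219] x [0.2809, 0.9597, -0.0013] z [-0.0003, -0.0013, -1.0] F [-0.2, -0.3, -0.2] T [0.03, 0.02, -0.02] w 0.0881
```

All keys required.

arm_command([
  {"x": -30,"y": 10,"z": 0,"wx": 0,"wy": 0,"wz": 0,"hand": 1},
  {"x": -42,"y": 14,"z": 0,"wx": 0,"wy": 0,"wz": 0,"hand": 1},
  {"x": -42,"y": 14,"z": 0,"wx": 0,"wy": 0,"wz": 0,"hand": 1},
  {"x": -42,"y": 14,"z": 0,"wx": 0,"wy": 0,"wz": 0,"hand": 1},
])

```text
time: 0.55
tcp_pos: [0.1957, 0.4816, 0.2222]
tcp_rot: [0.8, 0.6, -0.0, 0.0]
contact_force: [0.7, -0.0, 1.5]
width: 0.0879
```

```bash
python3 st.py
```

```text
t 0.55 q [-1.33, 0.22, 0.02, 1.93, -0.01, 0.99, -0.01] tcp [0.1957, 0.4816, 0.2222] x [0.2809, 0.9597, -0.0006] z [-0.0001, -0.0006, -1.0] F [0.7, -0.0, 1.5] T [0.01, 0.0, -0.03] w 0.0879
```

arm_command([
  {"x": -43,"y": 13,"z": 0,"wx": 0,"wy": 0,"wz": 0,"hand": 1},
  {"x": -43,"y": 13,"z": 0,"wx": 0,"wy": 0,"wz": 0,"hand": 1},
  {"x": -43,"y": 13,"z": 0,"wx": 0,"wy": 0,"wz": 0,"hand": 1},
  {"x": -43,"y": 15,"z": 0,"wx": 0,"wy": 0,"wz": 0,"hand": 1},
  {"x": -28,"y": 31,"z": 0,"wx": 0,"wy": 0,"wz": 0,"hand": 1},
  {"x": -28,"y": 31,"z": 0,"wx": 0,"wy": 0,"wz": 0,"hand": 1},
])

```text
time: 1.15
tcp_pos: [0.243, 0.2303, 0.2227]
tcp_rot: [0.8, 0.6, 0.0, -0.0]
contact_force: [1.8, 1.0, -0.7]
width: 0.0876
```

```bash
python3 st.py
```

```text
t 1.15 q [-1.14, -0.13, 0.18, 2.29, 0.03, 0.97, 0.31] tcp [0.243, 0.2303, 0.2227] x [0.2798, 0.9601, 0.0007] z [0.0001, 0.0008, -1.0] F [1.8, 1.0, -0.7] T [0.02, -0.04, -0.03] w 0.0876
```

arm_command([
  {"x": -29,"y": 32,"z": 0,"wx": 0,"wy": 0,"wz": 0,"hand": 1},
  {"x": -29,"y": 32,"z": 0,"wx": 0,"wy": 0,"wz": 0,"hand": 1},
  {"x": -29,"y": 30,"z": 0,"wx": 0,"wy": 0,"wz": 0,"hand": 1},
  {"x": -37,"y": 16,"z": 0,"wx": 0,"wy": 0,"wz": 0,"hand": 1},
  {"x": -37,"y": 16,"z": 0,"wx": 0,"wy": 0,"wz": 0,"hand": 1},
  {"x": -37,"y": 16,"z": 0,"wx": 0,"wy": 0,"wz": 0,"hand": 1},
  {"x": -37,"y": 16,"z": 0,"wx": 0,"wy": 0,"wz": 0,"hand": 1},
  {"x": -37,"y": 16,"z": 0,"wx": 0,"wy": 0,"wz": 0,"hand": 1},
  {"x": -37,"y": 16,"z": 0,"wx": 0,"wy": 0,"wz": 0,"hand": 1},
])

```text
time: 2.05
tcp_pos: [0.3382, -0.1196, 0.2227]
tcp_rot: [0.8, 0.599, 0.001, -0.0]
contact_force: [1.2, -0.2, -0.8]
width: 0.0878
```

```bash
python3 st.py
```

```text
t 2.05 q [-0.8, -0.21, 0.88, 2.28, 0.19, 1.0, 1.25] tcp [0.3382, -0.1196, 0.2227] x [0.2812, 0.9596, 0.0011] z [0.0007, 0.001, -1.0] F [1.2, -0.2, -0.8] T [0.02, -0.04, 0.05] w 0.0878
```

```bash
cat > plan.py <<'E'
import numpy as np,json
from scipy.spatial.transform import Rotation as Ro
def plan(target,wz,n,hand,state=None,maxr=12):
    """rows for a straight world line with even wz turn; uses nominal vertical tool from measured x axis"""
    if state is None:
        from bench import r; state=r.get_state()
    M=Ro.from_quat(state["tcp_rot"]).as_matrix(); p=np.array(state["tcp_pos"])
    d=(np.array(target)-p)/n
    rows=[]
    # turn assumed applied together; use orientation at row start
    for k in range(n):
        t=M.T@d
        rows.append([*(np.round(t*1000,1)).tolist(),round(wz/n,3)])
        M=M@Ro.from_rotvec([0,0,wz/n]).as_matrix()
    for q in rows: print(q)
if __name__=="__main__":
    import sys
    a=list(map(float,sys.argv[1:]))
    plan(a[:3],a[3],int(a[4]),1)
E
python3 plan.py 0.446 -0.378 0.14 1.286 9
```

```text
[-24.2, 19.6, 9.2, 0.143]
[-21.2, 22.8, 9.2, 0.143]
[-17.7, 25.6, 9.2, 0.143]
[-13.9, 27.9, 9.2, 0.143]
[-9.8, 29.5, 9.2, 0.143]
[-5.5, 30.6, 9.2, 0.143]
[-1.0, 31.1, 9.2, 0.143]
[3.4, 30.9, 9.2, 0.143]
[7.8, 30.1, 9.2, 0.143]
```

arm_command([
  {"x": -24,"y": 20,"z": 9,"wx": 0,"wy": 0,"wz": 0.143,"hand": 1},
  {"x": -21,"y": 23,"z": 9,"wx": 0,"wy": 0,"wz": 0.143,"hand": 1},
  {"x": -18,"y": 26,"z": 9,"wx": 0,"wy": 0,"wz": 0.143,"hand": 1},
  {"x": -14,"y": 28,"z": 9,"wx": 0,"wy": 0,"wz": 0.143,"hand": 1},
  {"x": -10,"y": 30,"z": 9,"wx": 0,"wy": 0,"wz": 0.143,"hand": 1},
  {"x": -5,"y": 31,"z": 9,"wx": 0,"wy": 0,"wz": 0.143,"hand": 1},
  {"x": -1,"y": 31,"z": 9,"wx": 0,"wy": 0,"wz": 0.143,"hand": 1},
  {"x": 3,"y": 31,"z": 9,"wx": 0,"wy": 0,"wz": 0.143,"hand": 1},
  {"x": 8,"y": 30,"z": 9,"wx": 0,"wy": 0,"wz": 0.143,"hand": 1},
])

```text
time: 2.95
tcp_pos: [0.448, -0.3784, 0.1406]
tcp_rot: [1.0, -0.003, -0.0, -0.0]
contact_force: [-0.3, 0.7, 0.3]
width: 0.0879
```

```bash
python3 st.py; cat > snap.py <<'E'
import sys,cv2,numpy as np
from bench import r,camera,calibration
tag=sys.argv[1]
for n in sys.argv[2:]:
    c=calibration(n); s=r.get_state(); p,d=camera(n)
    np.savez(f"pics/{n}{tag}.npz",p=p,d=d,K=c["intrinsics"],R=c["R"],t=c["t"],tcp=s["tcp_pos"],rot=s["tcp_rot"])
    cv2.imwrite(f"pics/{n}{tag}.png",cv2.cvtColor(p,cv2.COLOR_RGB2BGR))
E
python3 snap.py 1 wrist
```

```text
t 2.95 q [-0.14, 0.67, 1.07, 1.9, -0.7, 1.01, 1.24] tcp [0.448, -0.3784, 0.1406] x [1.0, -0.0066, -0.0007] z [-0.0007, 0.0006, -1.0] F [-0.3, 0.7, 0.3] T [-0.09, 0.07, 0.04] w 0.0879
```

View pics/wrist1.png

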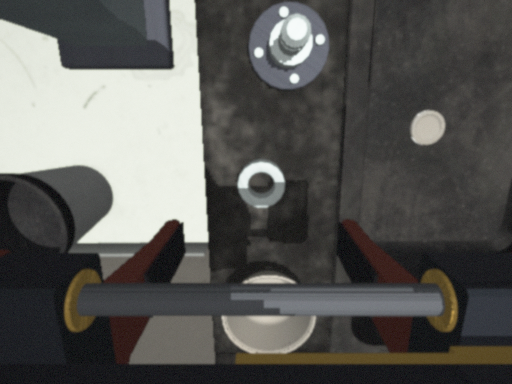

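```bash
cat > meas.py <<'E'
from h import *
import sys
c=ld(sys.argv[1]);W=cloud(c)
def el(m,z,lab):
    cs,_=cv2.findContours(m.astype(np.uint8),cv2.RETR_CCOMP,cv2.CHAIN_APPROX_NONE)
    for q in cs:
        if len(q)>12:
            e=cv2.fitEllipse(q);print(lab,np.round(e[0],1),np.round(e[1],1),onz(c,*e[0],z).round(4))
if "c" in sys.argv[2]:
    m=(W[...,2]>.015)&(W[...,2]<.025)&(np.hypot(W[...,0]-.446,W[...,1]+.378)<.03)
    print("collar z",np.nanmedian(W[m][:,2]).round(4),W[m].mean(0).round(4)); el(m,.02,"collar")
if "a" in sys.argv[2]:
    a=np.array([.472,-.254]);rr=np.hypot(W[...,0]-a[0],W[...,1]-a[1])
    m=(rr<.02)&(W[...,2]>.069)&(W[...,2]<.08); print("tip",W[m].mean(0).round(4),m.sum()); el(m,.072,"tip")
    m=(rr<.05)&(W[...,2]>.005)
    m=(rr<.045)&(W[...,2]>.006)&(W[...,2]<.014); P=W[m]; print("flange",len(P),P.min(0).round(4),P.max(0).round(4),((P.min(0)+P.max(0))/2).round(4))
    P=W[(rr<.03)&(W[...,2]>.035)&(W[...,2]<.066)];
    if len(P)>8:
        A=np.c_[2*P[:,:2],np.ones(len(P))];x=np.linalg.lstsq(A,(P[:,:2]**2).sum(1),rcond=None)[0];print("stub",len(P),x[:2].round(4),np.sqrt(x[2]+x[0]**2+x[1]**2).round(4))
E
python3 meas.py pics/wrist1.npz ca
```

```text
collar z 0.0196 [ 0.4486 -0.3764  0.0195]
collar [261.  184.1] [45.5 46.3] [ 0.4486 -0.3762  0.02  ]
collar [260.9 184.2] [26.  27.6] [ 0.4486 -0.3763  0.02  ]
tip [ 0.4737 -0.2541  0.0712] 591
tip [296.1  29.3] [25.6 28.1] [ 0.4736 -0.2542  0.072 ]
flange 3682 [ 0.4379 -0.2894  0.0061] [ 0.5091 -0.2183  0.014 ] [ 0.4735 -0.2538  0.01  ]
stub 221 [ 0.4738 -0.2538] 0.0106
```

arm_command([
  {"x": 0.5,"y": -2,"z": 40,"wx": 0,"wy": 0,"wz": 0,"hand": 1},
  {"x": 0,"y": 0,"z": 40,"wx": 0,"wy": 0,"wz": 0,"hand": 1},
  {"x": 0,"y": 0,"z": 30,"wx": 0,"wy": 0,"wz": 0,"hand": 1},
  {"x": 0,"y": 0,"z": 15,"wx": 0,"wy": 0,"wz": 0,"hand": 1},
  {"x": 0,"y": 0,"z": 8,"wx": 0,"wy": 0,"wz": 0,"hand": 1},
  {"x": 0,"y": 0,"z": 0,"wx": 0,"wy": 0,"wz": 0,"hand": 1},
])

```text
time: 3.6
tcp_pos: [0.4482, -0.3754, 0.0086]
tcp_rot: [1.0, -0.0, -0.0, -0.0]
contact_force: [-0.3, 0.4, 0.8]
width: 0.0876
```

```bash
python3 st.py
```

```text
t 3.6 q [-0.02, 0.82, 0.87, 1.96, -0.89, 0.8, 1.37] tcp [0.4482, -0.3754, 0.0086] x [1.0, -0.0007, -0.0003] z [-0.0003, 0.0001, -1.0] F [-0.3, 0.4, 0.8] T [-0.06, 0.08, 0.0] w 0.0876
```

arm_command([
  {"x": 0.4,"y": 0.9,"z": 5,"wx": 0,"wy": 0,"wz": 0,"hand": 1},
  {"x": 0,"y": 0,"z": 0,"wx": 0,"wy": 0,"wz": 0,"hand": 0},
  {"x": 0,"y": 0,"z": 0,"wx": 0,"wy": 0,"wz": 0,"hand": 0},
  {"x": 0,"y": 0,"z": 0,"wx": 0,"wy": 0,"wz": 0,"hand": 0},
  {"x": 0,"y": 0,"z": 0,"wx": 0,"wy": 0,"wz": 0,"hand": 0},
  {"x": 0,"y": 0,"z": 0,"wx": 0,"wy": 0,"wz": 0,"hand": 0},
  {"x": 0,"y": 0,"z": 0,"wx": 0,"wy": 0,"wz": 0,"hand": 0},
])

```text
time: 4.3
tcp_pos: [0.4486, -0.3762, 0.0037]
tcp_rot: [1.0, -0.001, 0.0, -0.0]
contact_force: [-0.2, 0.4, 0.4]
width: 0.0449
```

```bash
python3 st.py
```

```text
t 4.3 q [-0.01, 0.83, 0.86, 1.96, -0.9, 0.79, 1.38] tcp [0.4486, -0.3762, 0.0037] x [1.0, -0.001, 0.0001] z [0.0001, 0.0, -1.0] F [-0.2, 0.4, 0.4] T [-0.05, 0.13, -0.03] w 0.0449
```

arm_command([
  {"x": 0,"y": 0,"z": -20,"wx": 0,"wy": 0,"wz": 0,"hand": 0},
  {"x": 0,"y": 0,"z": -40,"wx": 0,"wy": 0,"wz": 0,"hand": 0},
  {"x": 0,"y": 0,"z": -45,"wx": 0,"wy": 0,"wz": 0,"hand": 0},
  {"x": 0,"y": -25,"z": -5,"wx": 0,"wy": 0,"wz": 0,"hand": 0},
  {"x": 8,"y": -35,"z": 0,"wx": 0,"wy": 0,"wz": 0,"hand": 0},
  {"x": 10,"y": -35,"z": 0,"wx": 0,"wy": 0,"wz": 0,"hand": 0},
  {"x": 6,"y": -20,"z": 0,"wx": 0,"wy": 0,"wz": 0,"hand": 0},
  {"x": 1,"y": -7,"z": 0,"wx": 0,"wy": 0,"wz": 0,"hand": 0},
  {"x": 0,"y": 0,"z": 0,"wx": 0,"wy": 0,"wz": 0,"hand": 0},
])

```text
time: 5.2
tcp_pos: [0.4737, -0.2536, 0.1135]
tcp_rot: [1.0, 0.0, -0.0, -0.0]
contact_force: [-0.5, -0.4, -0.8]
width: 0.0452
```

```bash
python3 st.py;python3 snap.py 2 wrist scene
```

```text
t 5.2 q [-0.41, 0.65, 1.09, 2.03, -0.74, 0.92, 1.09] tcp [0.4737, -0.2536, 0.1135] x [1.0, 0.0006, -0.0004] z [-0.0004, 0.0002, -1.0] F [-0.5, -0.4, -0.8] T [-0.08, 0.04, 0.01] w 0.0452
```

View pics/wrist2.png

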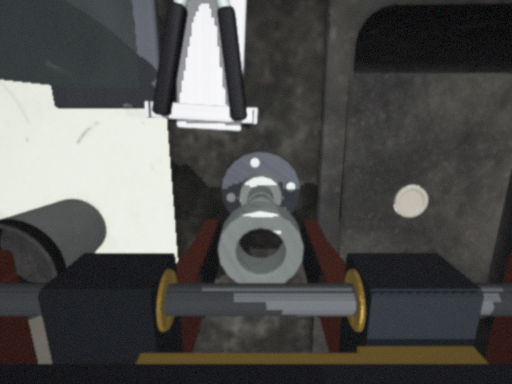

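View pics/scene2.png

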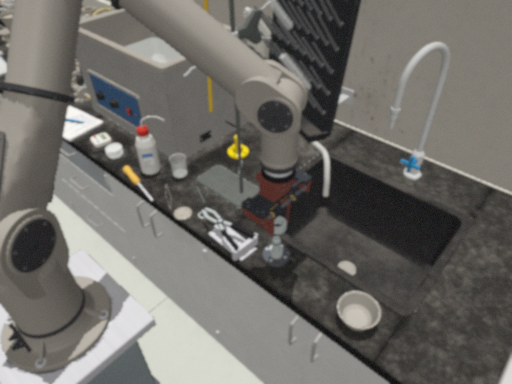

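```bash
python3 - <<'E'
from h import *
c=ld("pics/wrist2.npz");W=cloud(c);tcp=c["tcp"]
m=(W[...,2]>.122)&(W[...,2]<.137)&(np.hypot(W[...,0]-tcp[0],W[...,1]-tcp[1])<.026)
P=W[m];print(len(P),P.mean(0).round(4),P.min(0).round(4),P.max(0).round(4))
A=np.c_[P[:,:2]-P[:,:2].mean(0),np.ones(len(P))];print("plane",np.linalg.lstsq(A,P[:,2],rcond=None)[0].round(4))
m=cv2.morphologyEx(m.astype(np.uint8),cv2.MORPH_OPEN,np.ones((3,3)))
cs,_=cv2.findContours(m,cv2.RETR_CCOMP,cv2.CHAIN_APPROX_NONE)
for q in cs:
    if len(q)>12:
        e=cv2.fitEllipse(q);print(np.round(e[0],1),np.round(e[1],1),onz(c,*e[0],P[:,2].mean()).round(4))
# flange
a=np.array([.4737,-.254]);rr=np.hypot(W[...,0]-a[0],W[...,1]-a[1])
P=W[(rr<.045)&(W[...,2]>.006)&(W[...,2]<.014)];print("flange",len(P),P.min(0).round(4),P.max(0).round(4))
E
```

```text
4237 [ 0.474  -0.2517  0.1289] [ 0.4494 -0.273   0.122 ] [ 0.4978 -0.2311  0.1369]
plane [-0.001  -0.0053  0.1289]
[260.2 246.4] [76.7 92.2] [ 0.474  -0.2517  0.1289]
[260.2 247.6] [40.1 47.7] [ 0.474  -0.2524  0.1289]
flange 2528 [ 0.4381 -0.2751  0.0061] [ 0.509  -0.2179  0.014 ]
```

```bash
python3 - <<'E'
from h import *
c=ld("pics/wrist2.npz");W=cloud(c);tcp=c["tcp"]
for lo in(.1265,.128):
    m=(W[...,2]>lo)&(W[...,2]<.135)&(np.hypot(W[...,0]-tcp[0],W[...,1]-tcp[1])<.026)
    P=W[m];print(len(P),P.mean(0).round(4),np.percentile(P,[1,99],axis=0).round(4))
    m=cv2.morphologyEx(m.astype(np.uint8),cv2.MORPH_CLOSE,np.ones((3,3)))
    cs,_=cv2.findContours(m,cv2.RETR_CCOMP,cv2.CHAIN_APPROX_NONE)
    for q in cs:
        if len(q)>40:
            e=cv2.fitEllipse(q);print(np.round(e[0],1),np.round(e[1],1),onz(c,*e[0],.1295).round(4))
E
```

```text
3711 [ 0.474  -0.2519  0.1294] [[ 0.4514 -0.2723  0.1268]
 [ 0.4968 -0.2323  0.1332]]
[260.3 247.6] [74.1 92.8] [ 0.474  -0.2521  0.1295]
[260.4 249.5] [43.7 49.1] [ 0.4741 -0.2532  0.1295]
3467 [ 0.474  -0.252   0.1295] [[ 0.4514 -0.2723  0.1281]
 [ 0.4968 -0.2327  0.1334]]
[260.2 248.1] [73.  92.7] [ 0.474  -0.2524  0.1295]
[260.4 250.3] [45.3 50. ] [ 0.4741 -0.2536  0.1295]
```

arm_command([
  {"x": -0.2,"y": 0.4,"z": 20,"wx": 0,"wy": 0,"wz": 0,"hand": 0},
  {"x": 0,"y": 0,"z": 20,"wx": 0,"wy": 0,"wz": 0,"hand": 0},
  {"x": 0,"y": 0,"z": 10,"wx": 0,"wy": 0,"wz": 0,"hand": 0},
  {"x": 0,"y": 0,"z": 8,"wx": 0,"wy": 0,"wz": 0,"hand": 0},
])

```text
time: 5.7
tcp_pos: [0.4734, -0.2549, 0.0555]
tcp_rot: [1.0, -0.001, 0.0, -0.001]
contact_force: [0.4, 6.8, 6.9]
width: 0.0451
```

```bash
python3 st.py
```

```text
t 5.7 q [-0.33, 0.72, 0.98, 2.06, -0.84, 0.83, 1.16] tcp [0.4734, -0.2549, 0.0555] x [1.0, -0.0028, 0.0003] z [0.0003, 0.0024, -1.0] F [0.4, 6.8, 6.9] T [1.64, 0.01, 0.03] w 0.0451
```

arm_command([
  {"x": 0,"y": -1.0,"z": 0,"wx": 0,"wy": 0,"wz": 0,"hand": 0},
  {"x": 0,"y": 0,"z": 0,"wx": 0,"wy": 0,"wz": 0,"hand": 0},
])

```text
time: 5.9
tcp_pos: [0.4729, -0.2545, 0.0557]
tcp_rot: [1.0, -0.001, -0.0, 0.0]
contact_force: [0.4, 1.7, -1.9]
width: 0.0449
```

```bash
python3 st.py
```

```text
t 5.9 q [-0.33, 0.72, 0.98, 2.06, -0.84, 0.82, 1.15] tcp [0.4729, -0.2545, 0.0557] x [1.0, -0.0023, -0.0005] z [-0.0005, -0.0002, -1.0] F [0.4, 1.7, -1.9] T [0.15, 0.06, 0.03] w 0.0449
```

arm_command([
  {"x": 0.6,"y": -1.0,"z": 0,"wx": 0,"wy": 0,"wz": 0,"hand": 0},
  {"x": 0,"y": 0,"z": 3,"wx": 0,"wy": 0,"wz": 0,"hand": 0},
  {"x": 0,"y": 0,"z": 3,"wx": 0,"wy": 0,"wz": 0,"hand": 0},
])

```text
time: 6.2
tcp_pos: [0.4742, -0.2531, 0.0497]
tcp_rot: [1.0, -0.001, 0.0, 0.0]
contact_force: [-0.6, 0.3, -1.4]
width: 0.0451
```

```bash
python3 st.py
```

```text
t 6.2 q [-0.32, 0.73, 0.97, 2.06, -0.85, 0.81, 1.16] tcp [0.4742, -0.2531, 0.0497] x [1.0, -0.0012, 0.0005] z [0.0005, -0.0006, -1.0] F [-0.6, 0.3, -1.4] T [-0.06, 0.05, 0.01] w 0.0451
```

arm_command([
  {"x": -0.3,"y": 0,"z": 5,"wx": 0,"wy": 0,"wz": 0,"hand": 0},
  {"x": 0,"y": 0,"z": 5,"wx": 0,"wy": 0,"wz": 0,"hand": 0},
  {"x": 0,"y": 0,"z": 3,"wx": 0,"wy": 0,"wz": 0,"hand": 0},
])

```text
time: 6.5
tcp_pos: [0.4735, -0.2526, 0.036]
tcp_rot: [1.0, -0.001, -0.0, -0.0]
contact_force: [0.0, -0.7, -0.6]
width: 0.0448
```

```bash
python3 st.py
```

```text
t 6.5 q [-0.31, 0.74, 0.94, 2.07, -0.87, 0.79, 1.18] tcp [0.4735, -0.2526, 0.036] x [1.0, -0.001, -0.0006] z [-0.0006, 0.0002, -1.0] F [0.0, -0.7, -0.6] T [-0.08, 0.12, 0.0] w 0.0448
```

arm_command([
  {"x": 0,"y": 0.7,"z": 1,"wx": 0,"wy": 0,"wz": 0,"hand": 0},
  {"x": 0,"y": 0,"z": 1,"wx": 0,"wy": 0,"wz": 0,"hand": 0},
  {"x": 0,"y": 0,"z": 0,"wx": 0,"wy": 0,"wz": 0,"hand": 0},
])

```text
time: 6.8
tcp_pos: [0.4737, -0.2533, 0.035]
tcp_rot: [1.0, -0.001, 0.0, -0.0]
contact_force: [-2.4, 2.1, 4.6]
width: 0.0448
```

```bash
python3 st.py
```

```text
t 6.8 q [-0.3, 0.74, 0.94, 2.07, -0.88, 0.79, 1.18] tcp [0.4737, -0.2533, 0.035] x [1.0, -0.0012, 0.0] z [0.0, 0.0009, -1.0] F [-2.4, 2.1, 4.6] T [0.44, 0.39, -0.02] w 0.0448
```

arm_command([
  {"x": 0,"y": 0,"z": 0,"wx": 0,"wy": 0,"wz": 0,"hand": 0.7},
  {"x": 0,"y": 0,"z": 0,"wx": 0,"wy": 0,"wz": 0,"hand": 0.7},
  {"x": 0,"y": 0,"z": 0,"wx": 0,"wy": 0,"wz": 0,"hand": 0.9},
  {"x": 0,"y": 0,"z": 0,"wx": 0,"wy": 0,"wz": 0,"hand": 0.9},
])

```text
time: 7.2
tcp_pos: [0.4739, -0.2535, 0.0347]
tcp_rot: [1.0, -0.001, 0.0, 0.0]
contact_force: [0.3, -0.7, 0.7]
width: 0.0735
```

```bash
python3 st.py;python3 snap.py 3 wrist scene
```

```text
t 7.2 q [-0.3, 0.74, 0.94, 2.07, -0.88, 0.79, 1.18] tcp [0.4739, -0.2535, 0.0347] x [1.0, -0.001, 0.0001] z [0.0001, -0.0002, -1.0] F [0.3, -0.7, 0.7] T [-0.09, 0.09, -0.04] w 0.0735
```

View pics/wrist3.png

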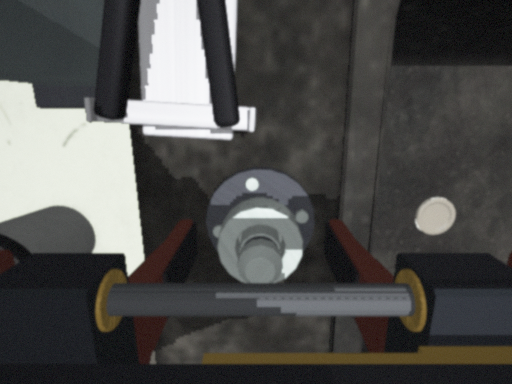

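arm_command([
  {"x": 0,"y": 0,"z": -40,"wx": 0,"wy": 0,"wz": 0,"hand": 0.9},
  {"x": 0,"y": 0,"z": -45,"wx": 0,"wy": 0,"wz": 0,"hand": 1},
  {"x": 0,"y": 0,"z": -45,"wx": 0,"wy": 0,"wz": 0,"hand": 1},
  {"x": -10,"y": -20,"z": 0,"wx": 0,"wy": 0,"wz": 0,"hand": 1},
  {"x": -20,"y": -30,"z": 0,"wx": 0,"wy": 0,"wz": 0,"hand": 1},
  {"x": 0,"y": 0,"z": 0,"wx": 0,"wy": 0,"wz": 0,"hand": 1},
])

```text
time: 7.9
tcp_pos: [0.442, -0.1994, 0.1638]
tcp_rot: [1.0, 0.001, -0.001, -0.002]
contact_force: [0.5, 0.2, -0.1]
width: 0.0877
```

```bash
python3 st.py;python3 snap.py 4 wrist top scene; python3 meas.py pics/wrist4.npz a; python3 - <<'E'
from h import *
for n in("wrist","scene","top"):
    c=ld(f"pics/{n}4.npz");W=cloud(c)
    rr=np.hypot(W[...,0]-.4737,W[...,1]+.254)
    P=W[(rr>.012)&(rr<.024)&(W[...,2]>.044)&(W[...,2]<.056)]
    if len(P)>9:
        A=np.c_[P[:,:2]-[.4737,-.254],np.ones(len(P))];print(n,len(P),"collar top plane",np.linalg.lstsq(A,P[:,2],rcond=None)[0].round(4),np.median(P[:,2]).round(4),P.min(0).round(3),P.max(0).round(3))
E
```

```text
t 7.9 q [-0.65, 0.53, 1.26, 2.11, -0.62, 0.96, 0.96] tcp [0.442, -0.1994, 0.1638] x [1.0, 0.002, -0.0022] z [-0.0022, 0.004, -1.0] F [0.5, 0.2, -0.1] T [-0.09, 0.06, -0.0] w 0.0877
tip [ 0.4735 -0.2524  0.0712] 281
tip [294.7 250.4] [17.6 18.8] [ 0.4733 -0.2519  0.072 ]
flange 1458 [ 0.438  -0.2847  0.006 ] [ 0.5095 -0.218   0.014 ] [ 0.4738 -0.2514  0.01  ]
stub 1321 [ 0.4735 -0.2517] 0.0177
wrist 930 collar top plane [ 0.0037 -0.0183  0.0495] 0.0496 [ 0.451 -0.275  0.044] [ 0.496 -0.23   0.052]
scene 123 collar top plane [0.0153 0.0099 0.0495] 0.0495 [ 0.45  -0.276  0.045] [ 0.495 -0.232  0.055]
```

View pics/wrist4.png

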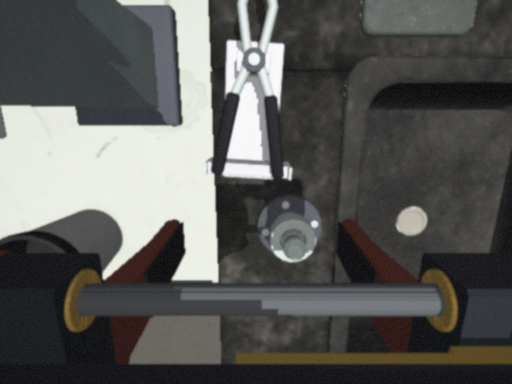

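```bash
python3 - <<'E'
from h import *
for n in("wrist4","top4","scene4","top0","scene0"):
    c=ld(f"pics/{n}.npz");W=cloud(c)
    dark=c["p"].max(-1)<75
    m=(W[...,2]>.04)&(W[...,2]<.06)&(W[...,0]>.38)&(W[...,0]<.49)&(W[...,1]>-.2)&(W[...,1]<-.09)&dark
    m=cv2.morphologyEx(m.astype(np.uint8),cv2.MORPH_OPEN,np.ones((2,2)))
    k,lab,st,_=cv2.connectedComponentsWithStats(m)
    for i in range(1,k):
        if st[i,4]<25: continue
        P=W[lab==i];P=P[P[:,2]>.046];
        if len(P)<15: continue
        mu=P[:,:2].mean(0);u=np.linalg.svd(P[:,:2]-mu,full_matrices=False)[2][0];u*=np.sign(u[1])
        s=(P[:,:2]-mu)@u;t=(P[:,:2]-mu)@[-u[1],u[0]]
        print(n,len(P),mu.round(4),"dir",u.round(3),"ext",np.percentile(s,[1,99]).round(4),"w",np.percentile(t,[3,97]).round(4),"z",np.median(P[:,2]).round(4), "ends",(mu+u*np.percentile(s,1)).round(4),(mu+u*np.percentile(s,99)).round(4))
    # pivot: silver bright around
E
```

```text
wrist4 957 [ 0.4102 -0.1489] dir [0.237 0.971] ext [-0.0364  0.0336] w [-0.0048  0.0051] z 0.0496 ends [ 0.4016 -0.1843] [ 0.4182 -0.1163]
wrist4 920 [ 0.4545 -0.1523] dir [-0.106  0.994] ext [-0.0362  0.0339] w [-0.005   0.0048] z 0.0496 ends [ 0.4584 -0.1883] [ 0.451  -0.1186]
scene4 75 [ 0.4516 -0.1598] dir [-0.089  0.996] ext [-0.0324  0.0315] w [-0.0058  0.0045] z 0.0489 ends [ 0.4545 -0.192 ] [ 0.4488 -0.1284]
scene4 39 [ 0.4066 -0.1485] dir [0.21  0.978] ext [-0.0231  0.024 ] w [-0.0034  0.0037] z 0.0495 ends [ 0.4018 -0.171 ] [ 0.4117 -0.125 ]
top0 77 [ 0.4515 -0.1566] dir [-0.11   0.994] ext [-0.0312  0.0338] w [-0.0046  0.004 ] z 0.0494 ends [ 0.4549 -0.1876] [ 0.4477 -0.123 ]
top0 71 [ 0.4048 -0.1526] dir [0.24  0.971] ext [-0.0317  0.0325] w [-0.0036  0.0036] z 0.0495 ends [ 0.3971 -0.1834] [ 0.4125 -0.1211]
scene0 79 [ 0.4514 -0.1604] dir [-0.099  0.995] ext [-0.0311  0.0319] w [-0.0058  0.0046] z 0.0497 ends [ 0.4545 -0.1914] [ 0.4483 -0.1287]
scene0 36 [ 0.4071 -0.1469] dir [0.227 0.974] ext [-0.0212  0.0218] w [-0.0038  0.0034] z 0.0501 ends [ 0.4023 -0.1675] [ 0.4121 -0.1257]
```

arm_command([
  {"x": -3,"y": -15,"z": 14,"wx": 0,"wy": 0,"wz": 0.023,"hand": 1},
  {"x": -3,"y": -17,"z": 15,"wx": 0,"wy": 0,"wz": 0.023,"hand": 1},
  {"x": -3,"y": -16,"z": 15,"wx": 0,"wy": 0,"wz": 0.022,"hand": 1},
  {"x": 0,"y": 0,"z": 0,"wx": 0,"wy": 0,"wz": 0,"hand": 1},
])

```text
time: 8.45
tcp_pos: [0.4353, -0.1544, 0.1192]
tcp_rot: [0.999, -0.034, -0.002, -0.0]
contact_force: [-0.4, -0.2, -1.4]
width: 0.0879
```

```bash
python3 st.py;python3 snap.py 5 wrist; sed -n 1,1p /dev/null; cat > pl.py <<'E'
from h import *
import sys
c=ld(sys.argv[1]);W=cloud(c);lo,hi=float(sys.argv[2]),float(sys.argv[3])
dark=c["p"].max(-1)<75
tcp=c["tcp"]
m=(W[...,2]>lo)&(W[...,2]<hi)&(abs(W[...,0]-tcp[0])<.06)&(abs(W[...,1]-tcp[1])<.08)&dark
m=cv2.morphologyEx(m.astype(np.uint8),cv2.MORPH_OPEN,np.ones((2,2)))
k,lab,st,_=cv2.connectedComponentsWithStats(m)
for i in range(1,k):
    if st[i,4]<100: continue
    P=W[lab==i]
    mu=P[:,:2].mean(0);u=np.linalg.svd(P[:,:2]-mu,full_matrices=False)[2][0];u*=np.sign(u[1])
    s=(P[:,:2]-mu)@u;t=(P[:,:2]-mu)@[-u[1],u[0]]
    print(len(P),mu.round(4),"dir",u.round(3),"ext",np.percentile(s,[1,99]).round(4),"w",np.percentile(t,[3,97]).round(4),"z",np.median(P[:,2]).round(4))
E
python3 pl.py pics/wrist5.npz .046 .054
```

```text
t 8.45 q [-0.71, 0.57, 1.22, 2.19, -0.72, 0.87, 0.89] tcp [0.4353, -0.1544, 0.1192] x [0.9977, -0.0683, -0.0032] z [-0.0032, 0.0004, -1.0] F [-0.4, -0.2, -1.4] T [-0.02, 0.1, -0.04] w 0.0879Traceback (most recent call last):
  File "pl.py", line 12, in <module>
    mu=P[:,:2].mean(0);u=np.linalg.svd(P[:,:2]-mu,full_matrices=False)[2][0];u*=np.sign(u[1])
                         ~~~~~~~~~~~~~^^^^^^^^^^^^^^^^^^^^^^^^^^^^^^^^
    u, s, vh = gufunc(a, signature=signature)
               ~~~~~~^^^^^^^^^^^^^^^^^^^^^^^^
    raise LinAlgError("SVD did not converge")
numpy.linalg.LinAlgError: SVD did not converge
```

View pics/wrist5.png

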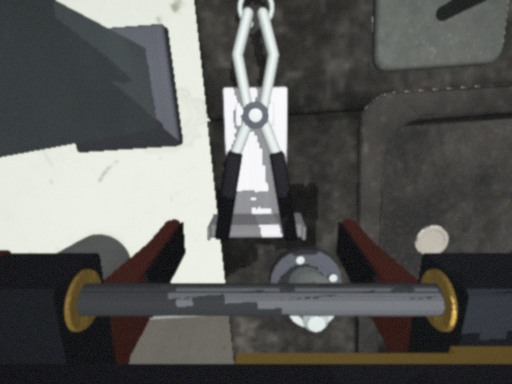

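```bash
sed -i 's/P=W\[lab==i\]/P=W[lab==i];P=P[~np.isnan(P[:,0])]/' pl.py; python3 pl.py pics/wrist5.npz .045 .055
```

```text
1224 [ 0.41   -0.1494] dir [0.228 0.974] ext [-0.0379  0.0349] w [-0.005   0.0053] z 0.0496
1238 [ 0.455  -0.1529] dir [-0.117  0.993] ext [-0.0587  0.0354] w [-0.0074  0.0054] z 0.0495
```

arm_command([
  {"x": -3,"y": -3.2,"z": 25,"wx": 0,"wy": 0,"wz": 0,"hand": 1},
  {"x": 0,"y": 0,"z": 30,"wx": 0,"wy": 0,"wz": 0,"hand": 1},
  {"x": 0,"y": 0,"z": 20,"wx": 0,"wy": 0,"wz": 0,"hand": 1},
  {"x": 0,"y": 0,"z": 10,"wx": 0,"wy": 0,"wz": 0,"hand": 1},
  {"x": 0,"y": 0,"z": 0,"wx": 0,"wy": 0,"wz": 0,"hand": 1},
])

```text
time: 9.0
tcp_pos: [0.4334, -0.1531, 0.0355]
tcp_rot: [0.999, -0.035, -0.0, 0.0]
contact_force: [0.4, 1.2, 0.0]
width: 0.0878
```

```bash
python3 st.py
```

```text
t 9.0 q [-0.55, 0.67, 0.99, 2.25, -0.91, 0.71, 1.03] tcp [0.4334, -0.1531, 0.0355] x [0.9975, -0.0702, -0.0003] z [-0.0004, -0.0005, -1.0] F [0.4, 1.2, 0.0] T [-0.08, 0.08, 0.02] w 0.0878
```

arm_command([
  {"x": -1,"y": -2,"z": 6,"wx": 0,"wy": 0,"wz": 0,"hand": 1},
  {"x": 0,"y": 0,"z": 5.5,"wx": 0,"wy": 0,"wz": 0,"hand": 1},
  {"x": 0,"y": 0,"z": 0,"wx": 0,"wy": 0,"wz": 0,"hand": 1},
])

```text
time: 9.3
tcp_pos: [0.4325, -0.1496, 0.0241]
tcp_rot: [0.999, -0.034, 0.0, -0.0]
contact_force: [-1.5, 0.1, 0.6]
width: 0.0877
```

```bash
python3 st.py; python3 snap.py 6 wrist
```

```text
t 9.3 q [-0.53, 0.68, 0.96, 2.25, -0.94, 0.69, 1.05] tcp [0.4325, -0.1496, 0.0241] x [0.9976, -0.0685, 0.0001] z [0.0001, 0.0001, -1.0] F [-1.5, 0.1, 0.6] T [-0.07, 0.07, -0.03] w 0.0877
```

View pics/wrist6.png

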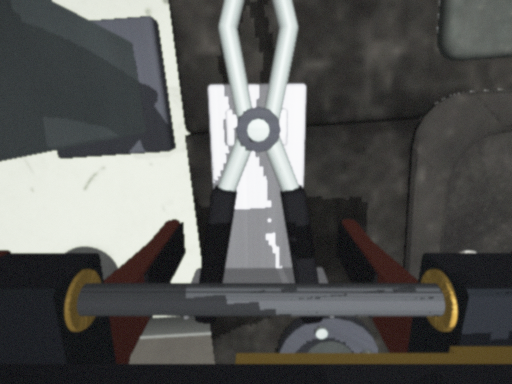

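arm_command([
  {"x": 0,"y": 0,"z": 0,"wx": 0,"wy": 0,"wz": 0,"hand": 0.6},
  {"x": 0,"y": 0,"z": 0,"wx": 0,"wy": 0,"wz": 0,"hand": 0.6},
  {"x": 0,"y": 0,"z": 0,"wx": 0,"wy": 0,"wz": 0,"hand": 0.5},
  {"x": 0,"y": 0,"z": 0,"wx": 0,"wy": 0,"wz": 0,"hand": 0.4},
  {"x": 0,"y": 0,"z": 0,"wx": 0,"wy": 0,"wz": 0,"hand": 0},
  {"x": 0,"y": 0,"z": 0,"wx": 0,"wy": 0,"wz": 0,"hand": 0},
  {"x": 0,"y": 0,"z": 0,"wx": 0,"wy": 0,"wz": 0,"hand": 0},
  {"x": 0,"y": 0,"z": 0,"wx": 0,"wy": 0,"wz": 0,"hand": 0},
  {"x": 0,"y": 0,"z": 0,"wx": 0,"wy": 0,"wz": 0,"hand": 0},
])

```text
time: 10.25
tcp_pos: [0.4323, -0.1501, 0.0243]
tcp_rot: [0.999, -0.035, 0.0, 0.0]
contact_force: [-1.5, -2.3, 3.0]
width: 0.0314
```

```bash
python3 st.py; python3 snap.py 7 wrist
```

```text
t 10.25 q [-0.53, 0.68, 0.96, 2.25, -0.94, 0.69, 1.05] tcp [0.4323, -0.1501, 0.0243] x [0.9976, -0.0695, 0.0001] z [0.0001, -0.0004, -1.0] F [-1.5, -2.3, 3.0] T [-0.46, 0.35, -0.07] w 0.0314
```

View pics/wrist7.png

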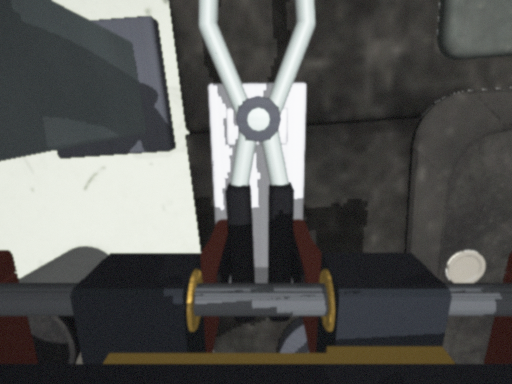

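arm_command([
  {"x": 0,"y": 0,"z": -8,"wx": 0,"wy": 0,"wz": 0,"hand": 0},
  {"x": 0,"y": 0,"z": -15,"wx": 0,"wy": 0,"wz": 0,"hand": 0},
  {"x": 0,"y": 0,"z": -25,"wx": 0,"wy": 0,"wz": 0,"hand": 0},
  {"x": 0,"y": 0,"z": -30,"wx": 0,"wy": 0,"wz": 0,"hand": 0},
  {"x": 0,"y": 0,"z": -25,"wx": 0,"wy": 0,"wz": 0,"hand": 0},
  {"x": 0,"y": 0,"z": -7,"wx": 0,"wy": 0,"wz": 0,"hand": 0},
  {"x": 0,"y": 0,"z": 0,"wx": 0,"wy": 0,"wz": 0,"hand": 0},
])

```text
time: 11.0
tcp_pos: [0.4329, -0.1492, 0.1345]
tcp_rot: [0.999, -0.034, 0.001, -0.0]
contact_force: [-0.7, 0.3, -1.7]
width: 0.0312
```

```bash
python3 st.py; python3 snap.py 8 wrist top scene
```

```text
t 11.0 q [-0.76, 0.54, 1.26, 2.19, -0.68, 0.89, 0.86] tcp [0.4329, -0.1492, 0.1345] x [0.9977, -0.0678, 0.0013] z [0.0014, 0.0006, -1.0] F [-0.7, 0.3, -1.7] T [-0.09, 0.1, -0.01] w 0.0312
```

View pics/wrist8.png

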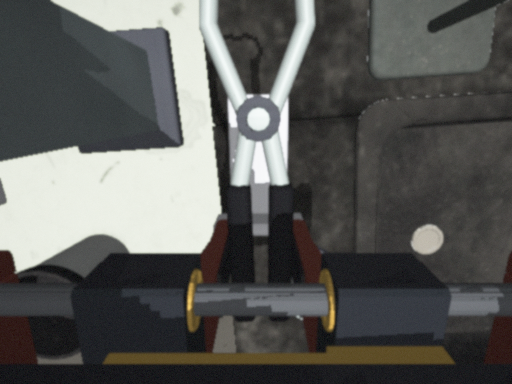

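View pics/scene8.png

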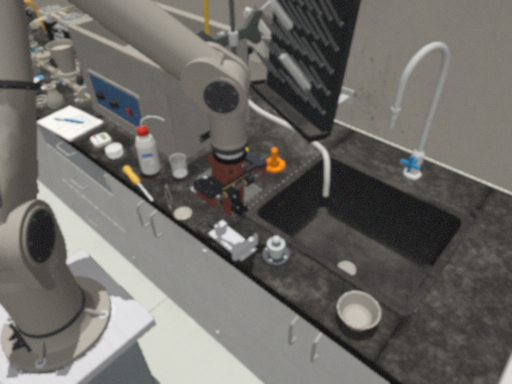

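View pics/top8.png

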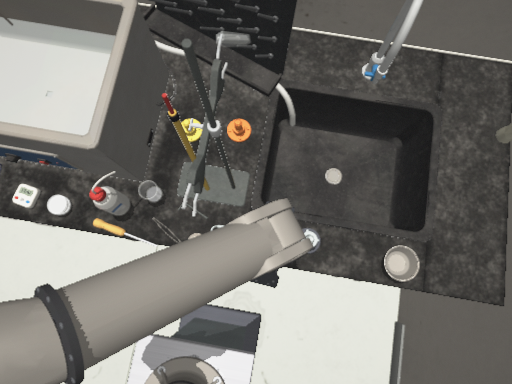

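```bash
python3 - <<'E'
from h import *
from scipy.spatial.transform import Rotation as Ro
for n,(u0,v0),rad in(("wrist5",(255,115),13),("wrist6",(258,129),23),("wrist7",(258,118),22),("wrist8",(258,118),22)):
    c=ld(f"pics/{n}.npz");W=cloud(c)
    p=c["p"].astype(int).max(-1)
    # white hub: bright spot inside dark disc
    m=np.zeros(p.shape,np.uint8);cv2.circle(m,(u0,v0),int(rad*.62),1,-1)
    g=(p>150)&(m>0)
    ys,xs=np.nonzero(g);cu,cv_=xs.mean(),ys.mean()
    z=np.nanmedian(W[g][:,2]);P=onz(c,cu,cv_,z)
    M=Ro.from_quat(c["rot"]).as_matrix();print(n,round(cu,1),round(cv_,1),"z",z.round(4),"pivot",P.round(4),"in tool",(M.T@(P-c["tcp"])*1000).round(1))
for n in ("wrist7","wrist8"):
    c=ld(f"pics/{n}.npz");W=cloud(c);M=Ro.from_quat(c["rot"]).as_matrix()
    T=((W-c["tcp"])@M)*1000
    for nm,(u,v) in dict(hL=(239,220),hR=(281,220),jL=(209,12),jR=(306,12),jL2=(218,50),jR2=(296,50)).items():
        q=T[v-3:v+4,u-3:u+4].reshape(-1,3);print(n,nm,np.nanmedian(q,axis=0).round(1))
    d=c["p"].max(-1)<70
    for lo,hi in((232-10,262),(262,300)):
        rows=[]
        for v in range(195,245,12):
            xs=[u for u in range(lo,hi) if d[v,u] and -35<T[v,u,2]<-10]
            if xs: rows.append((v,round(float(T[v,xs[0],0]),1),round(float(T[v,xs[-1],0]),1)))
        print(rows)
E
```

```text
wrist5 255.1 114.7 z 0.0517 pivot [ 0.4361 -0.0868  0.0517] in tool [ -3.6 -67.5  67.6]
wrist6 258.0 129.6 z 0.0518 pivot [ 0.4362 -0.0867  0.0518] in tool [ -0.6 -63.  -27.7]
wrist7 258.1 118.8 z 0.0517 pivot [ 0.4364 -0.0827  0.0517] in tool [ -0.6 -67.5 -27.4]
wrist8 258.0 118.6 z 0.1617 pivot [ 0.4369 -0.0817  0.1617] in tool [ -0.6 -67.6 -27.1]
wrist7 hL [ -9.9 -20.4 -25.4]
wrist7 hR [ 10.2 -20.5 -25.4]
wrist7 jL [ -20.6 -110.   -22.7]
wrist7 jR [  19.  -110.1  -22.3]
wrist7 jL2 [-17.4 -95.6 -22.6]
wrist7 jR2 [ 15.4 -95.6 -22.5]
[(195, -15.8, -5.0), (207, -15.4, -4.6), (219, -15.8, -4.2), (231, -19.3, -4.2), (243, -17.6, -3.8)]
[(195, 4.5, 15.1), (207, 4.5, 15.4), (219, 4.5, 15.7), (231, 4.6, 19.9), (243, 4.6, 18.2)]
wrist8 hL [ -9.8 -20.4 -25.4]
wrist8 hR [ 10.2 -20.5 -25.3]
wrist8 jL [ -20.7 -110.2  -21.9]
wrist8 jR [  19.1 -110.   -22. ]
wrist8 jL2 [-17.5 -95.7 -22. ]
wrist8 jR2 [ 15.5 -95.7 -21.8]
[(195, -15.8, -4.6), (207, -16.3, -4.6), (219, -15.9, -4.2), (231, -19.4, -4.2), (243, -17.6, -3.5)]
[(195, 4.5, 15.9), (207, 4.5, 16.1), (219, 4.5, 15.6), (231, 4.6, 20.2), (243, 4.2, 18.1)]
```

```bash
python3 - <<'E'
from h import *
for n in("top0","scene0"):
    c=ld(f"pics/{n}.npz");W=cloud(c)
    m=(W[...,2]>.008)&(W[...,2]<.03)&(abs(W[...,0]-.44)<.035)&(W[...,1]>-.045)&(W[...,1]<.02)
    P=W[m]
    A=np.c_[2*P[:,:2],np.ones(len(P))];x=np.linalg.lstsq(A,(P[:,:2]**2).sum(1),rcond=None)[0]
    print(n,len(P),x[:2].round(4),np.sqrt(x[2]+x[0]**2+x[1]**2).round(4),np.median(P[:,2]).round(4),P.min(0).round(3),P.max(0).round(3))
    # pivot: highest points near (.436,-.087)
    q=W[(W[...,2]>.0495)&(W[...,2]<.058)&(np.hypot(W[...,0]-.436,W[...,1]+.09)<.013)];print(" pivot",len(q),q.mean(0).round(4) if len(q) else 0)
E
```

```text
top0 31 [ 0.4399 -0.0066] 0.0127 0.0173 [ 0.426 -0.019  0.014] [0.454 0.007 0.021]
 pivot 24 [ 0.4349 -0.0865  0.0515]
scene0 24 [ 0.4398 -0.0087] 0.0127 0.0178 [ 0.427 -0.02   0.013] [0.451 0.005 0.026]
 pivot 20 [ 0.4339 -0.0876  0.0511]
```

arm_command([
  {"x": 4,"y": 20,"z": 0,"wx": 0,"wy": 0,"wz": 0,"hand": 0},
  {"x": 6,"y": 31,"z": 0,"wx": 0,"wy": 0,"wz": 0,"hand": 0},
  {"x": 6,"y": 31,"z": 0,"wx": 0,"wy": 0,"wz": 0,"hand": 0},
  {"x": 6,"y": 31,"z": 0,"wx": 0,"wy": 0,"wz": 0,"hand": 0},
  {"x": 6,"y": 31,"z": 0,"wx": 0,"wy": 0,"wz": 0,"hand": 0},
  {"x": 6,"y": 31,"z": 0,"wx": 0,"wy": 0,"wz": 0,"hand": 0},
  {"x": 6,"y": 31,"z": 0,"wx": 0,"wy": 0,"wz": 0,"hand": 0},
  {"x": 6,"y": 31,"z": 0,"wx": 0,"wy": 0,"wz": 0,"hand": 0},
  {"x": 3,"y": 12,"z": 0,"wx": 0,"wy": 0,"wz": 0,"hand": 0},
  {"x": 0,"y": 0,"z": 0,"wx": 0,"wy": 0,"wz": 0,"hand": 0},
  {"x": 0,"y": 0,"z": 0,"wx": 0,"wy": 0,"wz": 0,"hand": 0},
])

```text
time: 12.25
tcp_pos: [0.4637, -0.4002, 0.1331]
tcp_rot: [0.999, -0.034, -0.001, -0.001]
contact_force: [-0.1, 0.3, -2.0]
width: 0.031
```

```bash
python3 st.py; python3 snap.py 9 wrist scene top; python3 - <<'E'
import cv2
a=cv2.imread("pics/scene9.png")[170:310,200:380]
cv2.imwrite("pics/scene9z.png",cv2.resize(a,None,fx=4.2,fy=4.2,interpolation=cv2.INTER_CUBIC))
E
```

```text
t 12.25 q [-0.08, 0.71, 1.03, 1.84, -0.72, 1.03, 1.18] tcp [0.4637, -0.4002, 0.1331] x [0.9976, -0.0689, -0.0015] z [-0.0013, 0.002, -1.0] F [-0.1, 0.3, -2.0] T [-0.15, 0.1, -0.01] w 0.031
```

View pics/scene9z.png

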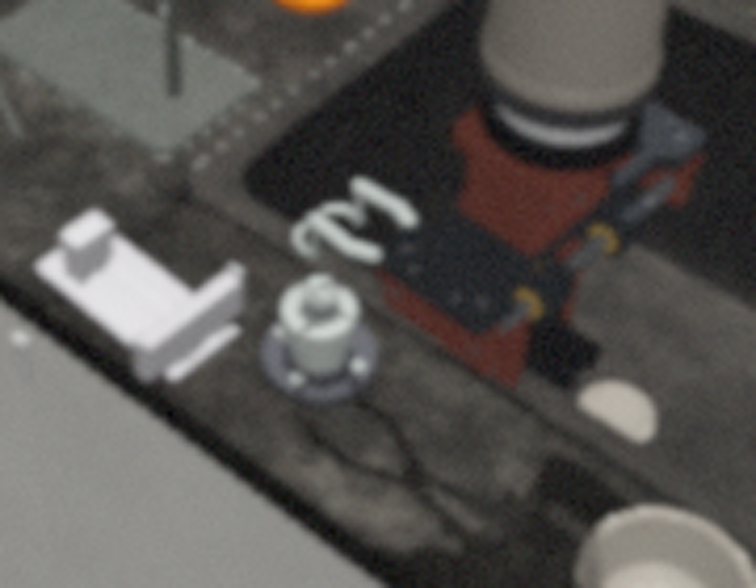

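View pics/wrist9.png

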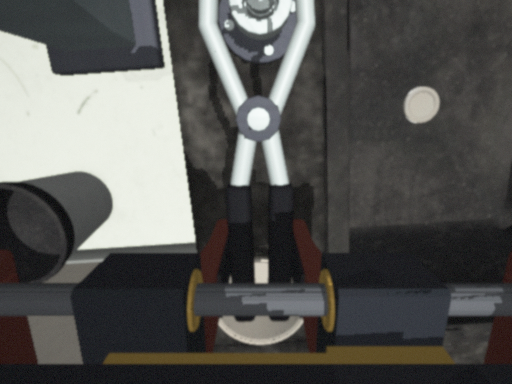

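View pics/top9.png

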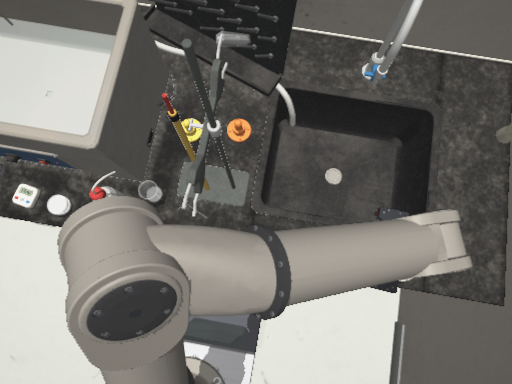

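```bash
python3 - <<'E'
from h import *
c=ld("pics/scene9.npz");W=cloud(c)
box=W[205:245,260:310]
m=(W[...,2]>.09)&(W[...,2]<.2)&(abs(W[...,0]-.47)<.04)&(W[...,1]>-.3)&(W[...,1]<-.2)
P=W[m];print(len(P))
for lo,hi in((.1,.118),(.118,.134),(.134,.142),(.142,.165)):
    q=P[(P[:,2]>lo)&(P[:,2]<hi)];
    if len(q): print(lo,len(q),q.min(0).round(4),q.max(0).round(4))
q=P[(P[:,2]>.116)&(P[:,2]<.134)];print(q[np.argsort(q[:,1])].round(4).tolist())
for n in("scene0","scene9"):
    c=ld(f"pics/{n}.npz")
    g=c["d"][205:245,262:312] if n=="scene9" else c["d"][195:235,190:240]
c=ld("pics/scene9.npz");W=cloud(c)
im=c["p"][205:245,262:312]
hm=np.clip((np.nan_to_num(W[205:245,262:312,2])-.1)/.06*255,0,255).astype(np.uint8)
o=np.hstack([cv2.resize(im[...,::-1],None,fx=8,fy=8,interpolation=cv2.INTER_CUBIC),cv2.resize(cv2.applyColorMap(hm,cv2.COLORMAP_JET),None,fx=8,fy=8,interpolation=cv2.INTER_NEAREST)])
cv2.imwrite("pics/ringz.png",o)
E
```

```text
155
0.118 46 [ 0.448  -0.271   0.1218] [ 0.4915 -0.2467  0.1337]
0.134 9 [ 0.449  -0.2706  0.1342] [ 0.4883 -0.2663  0.1412]
0.142 100 [ 0.4432 -0.2999  0.1424] [ 0.4919 -0.2629  0.1587]
[[0.4871, -0.271, 0.1239], [0.4873, -0.2706, 0.1305], [0.488, -0.2702, 0.1262], [0.4512, -0.2691, 0.1337], [0.448, -0.2688, 0.1257], [0.4857, -0.2687, 0.1305], [0.4861, -0.2685, 0.1265], [0.4527, -0.268, 0.1248], [0.4871, -0.2679, 0.1218], [0.4532, -0.2676, 0.1276], [0.4873, -0.2674, 0.1318], [0.4505, -0.2668, 0.1257], [0.4508, -0.2664, 0.1287], [0.4497, -0.2643, 0.1246], [0.45, -0.264, 0.1276], [0.4889, -0.2632, 0.1243], [0.4897, -0.2624, 0.1266], [0.4483, -0.2623, 0.1243], [0.4486, -0.262, 0.1273], [0.4888, -0.2601, 0.1257], [0.4483, -0.2591, 0.129], [0.4491, -0.2586, 0.1245], [0.4915, -0.2579, 0.1256], [0.4877, -0.2579, 0.125], [0.4898, -0.256, 0.1257], [0.453, -0.2552, 0.126], [0.4873, -0.255, 0.1234], [0.4877, -0.2546, 0.1264], [0.4508, -0.2539, 0.1233], [0.451, -0.2537, 0.1265], [0.4853, -0.2534, 0.1274], [0.4528, -0.2521, 0.1275], [0.4843, -0.2512, 0.1231], [0.4775, -0.2503, 0.1278], [0.4815, -0.2502, 0.1247], [0.4595, -0.2497, 0.124], [0.4786, -0.2495, 0.1229], [0.4635, -0.2494, 0.1241], [0.4867, -0.2492, 0.1235], [0.4831, -0.2489, 0.126], [0.4571, -0.2485, 0.1251], [0.4609, -0.2485, 0.1256], [0.4654, -0.2478, 0.125], [0.458, -0.2478, 0.1274], [0.4622, -0.2473, 0.1273], [0.4781, -0.2467, 0.1249]]
```

View pics/ringz.png

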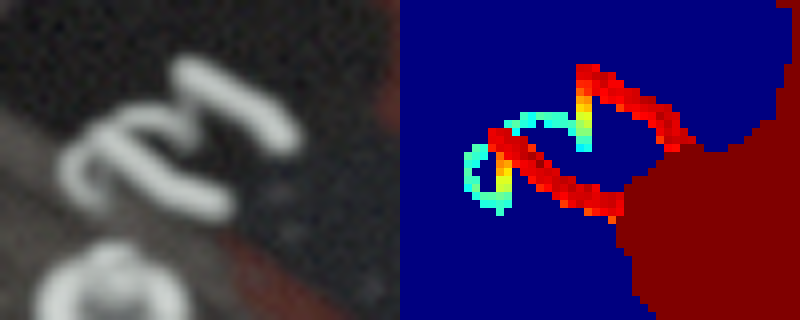

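```bash
cat > ring.py <<'E'
from h import *
import sys
from scipy.optimize import minimize
n=sys.argv[1];zr=float(sys.argv[2])  # expected ring z
c=ld(n);W=cloud(c)
a=np.array([.472,-.255]);rr=np.hypot(W[...,0]-a[0],W[...,1]-a[1])
P=W[(rr<.045)&(W[...,2]>.006)&(W[...,2]<.014)];print("flange",len(P),((P.min(0)+P.max(0))/2).round(4),(P.max(0)-P.min(0)).round(4))
P=W[(rr<.045)&(W[...,2]>.0465)&(W[...,2]<.053)];print("collartop",len(P),((P.min(0)+P.max(0))/2).round(4),(P.max(0)-P.min(0)).round(4))
m=(W[...,2]>zr-.007)&(W[...,2]<zr+.009)&(abs(W[...,0]-.47)<.035)&(W[...,1]>-.285)&(W[...,1]<-.22)
if len(sys.argv)>3: m&=(rr>.0125)
P=W[m]
o=-c["R"].T@c["t"]; d=P-o; d/=np.linalg.norm(d,axis=1)[:,None]
# centre of wire: push surface by ~1.5 mm along the ray
Q=P+d*.0015
print("wire",len(Q),"z",np.median(Q[:,2]).round(4))
u=np.array([.0685,.9977]);v=np.array([.9977,-.0685])
L=np.c_[Q[:,:2]@v,Q[:,:2]@u]
f=lambda x:-np.sort(np.hypot(L[:,0]-x[0],L[:,1]-x[1]))[:4].mean()
best=min((minimize(f,[np.mean([L[:,0].min(),L[:,0].max()]),y0],method="Nelder-Mead") for y0 in np.linspace(L[:,1].min(),L[:,1].max(),6)),key=lambda r:r.fun if abs(r.x[0]-L[:,0].mean())<.01 and L[:,1].min()-.01<r.x[1]<L[:,1].max() else 9)
x=best.x;print("free radius",(-best.fun-.002).round(4),"centre",(x[0]*v+x[1]*u).round(4))
print("lateral range",L[:,0].min().round(4),L[:,0].max().round(4),"mid world for that",)
for lo in np.arange(L[:,1].min(),L[:,1].max(),.004):
    s=L[(L[:,1]>=lo)&(L[:,1]<lo+.004)]
    if len(s): print(" along",round(lo,4),len(s),np.sort(s[:,0]).round(4).tolist())
E
python3 ring.py pics/scene9.npz .1255
```

```text
flange 267 [ 0.4718 -0.2549  0.0099] [0.0728 0.0704 0.0077]
collartop 124 [ 0.4722 -0.2544  0.0498] [0.0448 0.0439 0.0063]
wire 47 z 0.1246
free radius 0.0148 centre [ 0.4703 -0.2647]
lateral range 0.4658 0.5088 mid world for that
 along -0.2369 13 [0.4661, 0.4684, 0.4688, 0.4693, 0.4708, 0.4712, 0.5037, 0.5042, 0.5051, 0.5052, 0.5053, 0.5055, 0.5061]
 along -0.2329 5 [0.466, 0.4663, 0.4675, 0.4678, 0.5052]
 along -0.2289 5 [0.4658, 0.4665, 0.5063, 0.5065, 0.5074]
 along -0.2249 6 [0.4679, 0.4681, 0.4702, 0.505, 0.507, 0.5088]
 along -0.2209 5 [0.4698, 0.4763, 0.5023, 0.5044, 0.5048]
 along -0.2169 12 [0.4738, 0.4746, 0.4776, 0.4788, 0.4803, 0.4821, 0.4944, 0.4954, 0.4983, 0.4998, 0.5012, 0.5034]
 along -0.2129 1 [0.4946]
```

arm_command([
  {"x": 0.6,"y": -5,"z": 5,"wx": 0,"wy": 0,"wz": 0,"hand": 0},
  {"x": 0.7,"y": -5,"z": 10,"wx": 0,"wy": 0,"wz": 0,"hand": 0},
  {"x": 0,"y": 0,"z": 13,"wx": 0,"wy": 0,"wz": 0,"hand": 0},
  {"x": 0,"y": 0,"z": 5,"wx": 0,"wy": 0,"wz": 0,"hand": 0},
  {"x": 0,"y": 0,"z": 0,"wx": 0,"wy": 0,"wz": 0,"hand": 0},
  {"x": 0,"y": 0,"z": 0,"wx": 0,"wy": 0,"wz": 0,"hand": 0},
])

```text
time: 13.0
tcp_pos: [0.4659, -0.3919, 0.1011]
tcp_rot: [0.999, -0.035, -0.0, 0.0]
contact_force: [1.2, 0.1, -2.0]
width: 0.0313
```

```bash
python3 st.py; python3 snap.py 10 wrist scene; python3 ring.py pics/scene10.npz .0925
```

```text
t 13.0 q [-0.08, 0.74, 1.0, 1.87, -0.76, 0.97, 1.2] tcp [0.4659, -0.3919, 0.1011] x [0.9976, -0.0694, -0.0003] z [-0.0004, -0.0002, -1.0] F [1.2, 0.1, -2.0] T [-0.17, 0.06, -0.0] w 0.0313
flange 267 [ 0.4715 -0.2555  0.01  ] [0.0706 0.071  0.0078]
collartop 126 [ 0.4721 -0.2548  0.0498] [0.0458 0.0438 0.0064]
wire 46 z 0.0927
free radius 0.0142 centre [ 0.4714 -0.2566]
lateral range 0.4677 0.5106 mid world for that
 along -0.2289 13 [0.4682, 0.4695, 0.4703, 0.4705, 0.4715, 0.4735, 0.504, 0.5042, 0.5051, 0.5065, 0.5075, 0.5091, 0.5101]
 along -0.2249 3 [0.4689, 0.471, 0.5075]
 along -0.2209 5 [0.4677, 0.468, 0.4704, 0.5077, 0.5089]
 along -0.2169 8 [0.4678, 0.4692, 0.4717, 0.5045, 0.5058, 0.5067, 0.5074, 0.5106]
 along -0.2129 7 [0.4719, 0.4732, 0.4768, 0.4986, 0.5027, 0.5053, 0.5054]
 along -0.2089 9 [0.4773, 0.4783, 0.4826, 0.4828, 0.4943, 0.4974, 0.4979, 0.5016, 0.5032]
 along -0.2049 1 [0.4825]
```

View pics/wrist10.png

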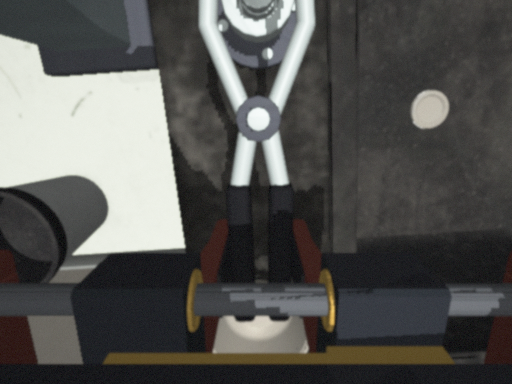

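arm_command([
  {"x": 0,"y": -1.5,"z": 3,"wx": 0,"wy": 0,"wz": 0,"hand": 0},
  {"x": 0,"y": 0,"z": 7,"wx": 0,"wy": 0,"wz": 0,"hand": 0},
  {"x": 0,"y": 0,"z": 3,"wx": 0,"wy": 0,"wz": 0,"hand": 0},
  {"x": 0,"y": 0,"z": 0,"wx": 0,"wy": 0,"wz": 0,"hand": 0},
])

```text
time: 13.5
tcp_pos: [0.4659, -0.3897, 0.0874]
tcp_rot: [0.999, -0.034, -0.0, -0.0]
contact_force: [-0.1, -0.3, -1.8]
width: 0.0314
```

```bash
python3 st.py
```

```text
t 13.5 q [-0.07, 0.76, 0.98, 1.88, -0.78, 0.95, 1.21] tcp [0.4659, -0.3897, 0.0874] x [0.9976, -0.0689, -0.001] z [-0.0009, 0.0007, -1.0] F [-0.1, -0.3, -1.8] T [-0.14, 0.1, 0.0] w 0.0314
```

arm_command([
  {"x": -0.3,"y": 0.6,"z": 0,"wx": 0,"wy": 0,"wz": 0,"hand": 0},
  {"x": 0,"y": 0,"z": 3,"wx": 0,"wy": 0,"wz": 0,"hand": 0},
  {"x": 0,"y": 0,"z": 3,"wx": 0,"wy": 0,"wz": 0,"hand": 0},
  {"x": 0,"y": 0,"z": 3,"wx": 0,"wy": 0,"wz": 0,"hand": 0},
  {"x": 0,"y": 0,"z": 0,"wx": 0,"wy": 0,"wz": 0,"hand": 0},
])

```text
time: 14.0
tcp_pos: [0.4656, -0.3904, 0.0786]
tcp_rot: [0.999, -0.034, -0.0, -0.0]
contact_force: [0.0, 1.3, -0.8]
width: 0.0313
```

```bash
python3 st.py
```

```text
t 14.0 q [-0.06, 0.77, 0.97, 1.88, -0.79, 0.93, 1.22] tcp [0.4656, -0.3904, 0.0786] x [0.9976, -0.0689, -0.0007] z [-0.0006, 0.0006, -1.0] F [0.0, 1.3, -0.8] T [-0.13, 0.07, -0.03] w 0.0313
```

Good: the ring is about 2 mm below the tip with no added force. Look once more at the centring.

```bash
python3 snap.py 11 scene wrist; python3 ring.py pics/scene11.npz .071 x; python3 - <<'E'
import cv2
a=cv2.imread("pics/scene11.png")[215:275,245:325]
cv2.imwrite("pics/scene11z.png",cv2.resize(a,None,fx=9,fy=9,interpolation=cv2.INTER_CUBIC))
E
```

```text
flange 237 [ 0.4699 -0.2546  0.01  ] [0.0678 0.0698 0.0079]
collartop 102 [ 0.4717 -0.2541  0.0499] [0.0476 0.0439 0.0061]
wire 43 z 0.0702
free radius 5.492008299661912e+41 centre [-1.23735859e+40 -5.49088213e+41]
lateral range 0.4651 0.5103 mid world for that
 along -0.2279 13 [0.4671, 0.468, 0.4684, 0.4685, 0.4694, 0.4703, 0.4721, 0.5056, 0.5056, 0.5058, 0.5059, 0.5075, 0.5075]
 along -0.2239 4 [0.4651, 0.4694, 0.5068, 0.5069]
 along -0.2199 2 [0.469, 0.5103]
 along -0.2159 6 [0.4687, 0.4693, 0.5063, 0.5071, 0.5078, 0.5082]
 along -0.2119 5 [0.4692, 0.4702, 0.4725, 0.5033, 0.5053]
 along -0.2079 12 [0.4734, 0.4758, 0.4761, 0.4792, 0.4813, 0.4927, 0.4944, 0.496, 0.4977, 0.5004, 0.5016, 0.5021]
 along -0.2039 1 [0.48]
```

View pics/scene11z.png

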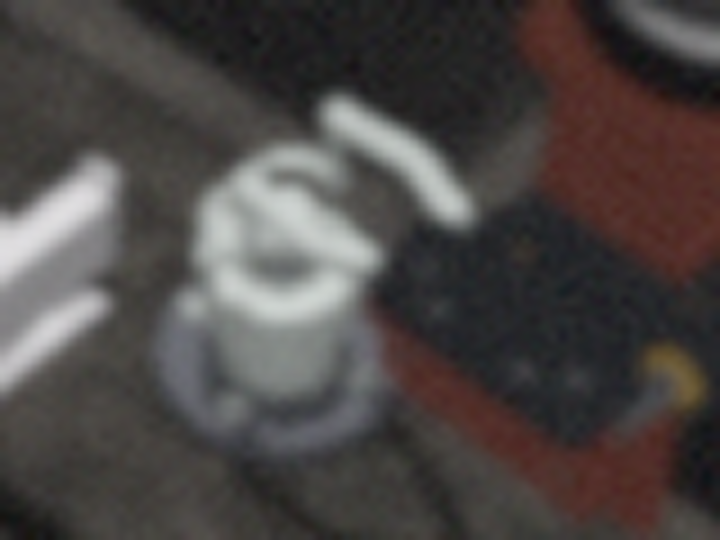

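arm_command([
  {"x": 0.2,"y": 0,"z": 3,"wx": 0,"wy": 0,"wz": 0,"hand": 0},
  {"x": 0,"y": 0,"z": 3,"wx": 0,"wy": 0,"wz": 0,"hand": 0},
  {"x": 0,"y": 0,"z": 2,"wx": 0,"wy": 0,"wz": 0,"hand": 0},
  {"x": 0,"y": 0,"z": 0,"wx": 0,"wy": 0,"wz": 0,"hand": 0},
])

```text
time: 14.5
tcp_pos: [0.4659, -0.3905, 0.0707]
tcp_rot: [0.999, -0.034, -0.0, -0.0]
contact_force: [-0.6, -0.3, -1.1]
width: 0.031
```

```bash
python3 st.py
```

```text
t 14.5 q [-0.06, 0.77, 0.96, 1.88, -0.8, 0.92, 1.22] tcp [0.4659, -0.3905, 0.0707] x [0.9976, -0.069, -0.0005] z [-0.0005, 0.0004, -1.0] F [-0.6, -0.3, -1.1] T [-0.14, 0.09, 0.01] w 0.031
```

arm_command([
  {"x": 0,"y": 0,"z": 3,"wx": 0,"wy": 0,"wz": 0,"hand": 0},
  {"x": 0,"y": 0,"z": 3.3,"wx": 0,"wy": 0,"wz": 0,"hand": 0},
  {"x": 0,"y": 0,"z": 0,"wx": 0,"wy": 0,"wz": 0,"hand": 0},
  {"x": 0,"y": 0,"z": 0,"wx": 0,"wy": 0,"wz": 0,"hand": 0},
  {"x": 0,"y": 0,"z": 0,"wx": 0,"wy": 0,"wz": 0,"hand": 0},
])

```text
time: 15.0
tcp_pos: [0.4661, -0.3907, 0.0649]
tcp_rot: [0.999, -0.035, 0.0, 0.0]
contact_force: [-1.5, 0.7, -1.8]
width: 0.0314
```

```bash
python3 st.py; python3 snap.py 12 scene wrist; python3 ring.py pics/scene12.npz .058 x|head -4; python3 - <<'E'
import sys;sys.path.insert(0,'.')
import cv2
from h import *
a=cv2.imread("pics/scene12.png")[215:275,245:325]
cv2.imwrite("pics/scene12z.png",cv2.resize(a,None,fx=9,fy=9,interpolation=cv2.INTER_CUBIC))
c=ld("pics/scene12.npz");W=cloud(c);rr=np.hypot(W[...,0]-.472,W[...,1]+.255)
P=W[(W[...,2]>.0525)&(W[...,2]<.064)&(rr>.0135)&(rr<.028)&(W[...,1]>-.285)]
print(len(P),np.percentile(P[:,2],[10,50,90]).round(4));
v=np.array([.9977,-.0685]);u=np.array([.0685,.9977])
L=np.c_[(P[:,:2]-[.472,-.2551])@v,(P[:,:2]-[.472,-.2551])@u]*1000
print(np.c_[L,P[:,2]*1000][np.argsort(L[:,1])].round(1).tolist())
E
```

```text
t 15.0 q [-0.05, 0.78, 0.95, 1.89, -0.81, 0.91, 1.23] tcp [0.4661, -0.3907, 0.0649] x [0.9976, -0.069, 0.0001] z [0.0001, -0.0, -1.0] F [-1.5, 0.7, -1.8] T [-0.17, 0.09, -0.01] w 0.0314
flange 235 [ 0.4675 -0.2551  0.01  ] [0.0638 0.0714 0.0079]
collartop 80 [ 0.4716 -0.2533  0.0494] [0.0444 0.0442 0.0053]
wire 44 z 0.056
free radius 0.013 centre [ 0.4705 -0.2573]
32 [0.0551 0.0576 0.0604]
[[-19.4, -6.3, 57.0], [18.0, -5.7, 56.7], [-21.5, -4.8, 61.2], [-17.2, -4.2, 57.2], [19.5, -4.1, 58.1], [-20.7, -4.0, 56.1], [16.6, -3.4, 56.0], [20.5, -3.1, 60.4], [16.8, -3.0, 63.2], [17.0, -3.0, 59.2], [-19.4, -2.7, 61.7], [-20.8, -0.7, 57.3], [-20.4, -0.2, 60.4], [-20.1, 3.6, 57.1], [20.5, 3.7, 55.0], [21.2, 4.5, 57.6], [-18.4, 5.3, 58.0], [19.1, 6.0, 58.1], [-20.3, 6.9, 54.4], [-20.2, 7.1, 58.0], [16.6, 7.3, 59.1], [-18.4, 8.8, 59.0], [18.3, 12.4, 57.6], [14.6, 12.5, 60.4], [-17.8, 13.0, 55.1], [-13.6, 13.5, 55.1], [-13.7, 13.5, 59.0], [-9.8, 13.8, 55.6], [-16.5, 14.3, 56.9], [-9.3, 14.3, 58.7], [-5.2, 14.7, 55.1], [-9.3, 17.8, 55.9]]
```

View pics/scene12z.png

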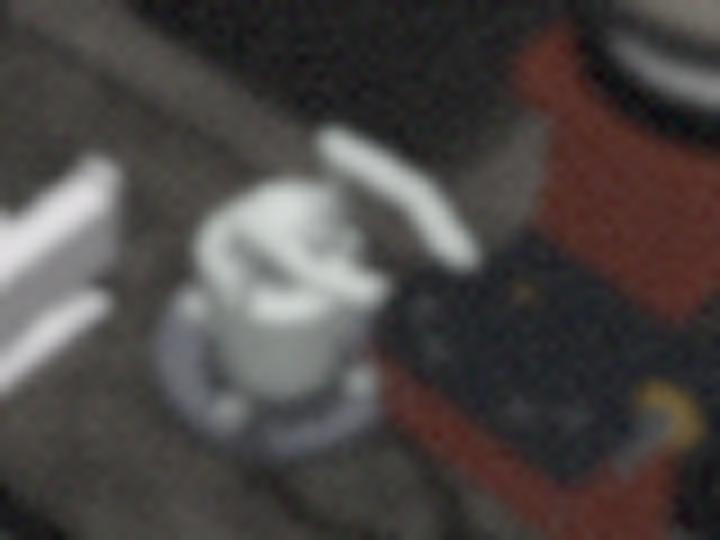

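View pics/wrist12.png

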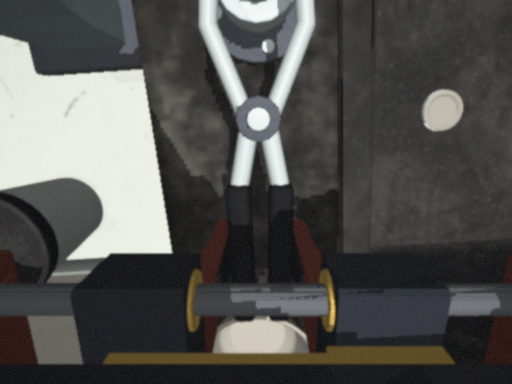

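arm_command([
  {"x": -0.5,"y": 0,"z": 0.6,"wx": 0,"wy": 0,"wz": 0,"hand": 0},
  {"x": 0,"y": 0,"z": 0,"wx": 0,"wy": 0,"wz": 0,"hand": 0},
  {"x": 0,"y": 0,"z": 0,"wx": 0,"wy": 0,"wz": 0,"hand": 0},
  {"x": 0,"y": 0,"z": 0,"wx": 0,"wy": 0,"wz": 0,"hand": 0},
])

```text
time: 15.5
tcp_pos: [0.4656, -0.3907, 0.0642]
tcp_rot: [0.999, -0.035, -0.0, -0.0]
contact_force: [0.0, 0.5, -0.9]
width: 0.0313
```

```bash
python3 st.py
```

```text
t 15.5 q [-0.05, 0.78, 0.95, 1.89, -0.81, 0.91, 1.23] tcp [0.4656, -0.3907, 0.0642] x [0.9976, -0.069, -0.0] z [-0.0, 0.0, -1.0] F [0.0, 0.5, -0.9] T [-0.16, 0.08, -0.06] w 0.0313
```

```bash
python3 -c "
from bench import job
print(job.sign_off())"; python3 st.py
```

```text
the job is handed in; nothing more can be done
None
the job is handed in; nothing more can be done
```

The collar is on the axle and released, and the pliers are held fully squeezed with the spread ring around the axle at groove height. I handed the job in at 15.5 s; no verdict was reported.

**Collar:** It sits flat on the shoulder. Its top measured 49.5 mm in the wrist and scene cameras against 50 mm nominal, and it is level. It touched the stub briefly on the way down, at about 7 N. I re-centred it, lowered it freely until it touched the shoulder, and let go.

**Pliers and ring:**
- **Squeeze:** The handles looked parallel, which is the fully squeezed position. The gripper opening read 31.3 mm against the stated 34 mm; it also read about 1 mm small on the collar.
- **Height:** The ring was at 56 mm both by the scene depth and by the tool height.
- **Clearance:** There was about 3 mm to the axle at the nearest visible wire, with the tool vertical. The wrist force stayed within about 2 N while lowering, so I saw no sign of contact.
- **Agreement:** The wrist and scene cameras agreed on the ring centring to about 1 mm. The wrist camera could not see the ring itself, so its figure came from the pliers' pivot. One clearance fit on the final scene picture gave a lower free radius (13 mm), because few wire points were visible and the axle was mixed in; I relied on the individual points instead.

The other things on the bench were not touched.

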